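# Trial assembly of a clay lantern on the banding wheel

### The arm

A 6-joint arm with a two-finger parallel gripper is mounted at the origin on the work surface. World frame = base frame: x ahead of the robot, y to its left, z up, the work surface at z = 0. Lengths are in m, angles in rad, forces in N, time in s.
With the tool pointing down it reaches from about 0.325 to 0.9 m from the base axis. Payload 3.5 kg.
Tool frame: the origin (TCP) lies on the centre line of the jaws, within the pads' length; the fingertips stand 19 mm ahead of it and the grasp point (between the pads) is the TCP (r.nose_length is the distance from the TCP to the fingertips, in m); z points along the fingers, y is the line along which they close (so a half turn about z gives the same grasp; the last joint's range is limited). The gripper opens to 85 mm and grips with 20 to 120 N. Pads are 22 mm wide; open, the fingers measure 114 mm over their backs; the gripper's body (76 mm by 85 mm) begins 54 mm behind the grasp point. The pads swing forward as they close: fully open they stand 13 mm farther back than shut.
Start: joints at [-1.359, 0.276, -0.026, 1.268, 0, 1.467], TCP at [0.194, -0.594, 0.25] pointing down, gripper open.
Joint ranges: [-3.12, 3.12], [-0.85, 1.88], [-1.08, 1.24], [-1.95, 2.15], [-1.57, 1.53], [-3.14, 3.14]. Speed limits (rad/s): [2.57, 2.57, 3.14, 3.14, 3.14, 3.14].

### API

Orientations are given as a unit quaternion [w, x, y, z].
In Python, from cell import observe, snapshot, r gives the robot as it stands.
- The arm moves only by the tool apply_moves, never from a script. Its argument "rows" is a list of rows, each an object with "travel": the shift along the tool's x, y, z as a fraction of full scale, a list of three; "delta_rot": the turn, a rotation vector about the tool's x, y, z as a fraction of full scale, a list of three; "claw": the opening, from -1 (shut) to 1 (fully open). In form: [{"travel": [dx, dy, dz], "delta_rot": [ax, ay, az], "claw": claw}, ...]. A call has exactly 5 rows; each row shifts and turns the commanded pose from where the row before left it, along the tool's axes as they then stand; what a row does not reach is not made up. Full scale, the value 1, is 0.3 m for a shift and 0.5 rad for a turn. A row lasts 1/12 s, in which the tool goes at most 41.7 mm and 7.16 degrees, less where a joint would pass 70% of its speed; a pose out of reach is approached as far as the arm can. A call with a number of a shift or a turn outside -1 to 1 is refused whole. A call with a gripper value outside its range is refused whole. The fingers move at their own pace and stop on an object; "force" is the grip in N (left out, the last holds). Time passes only in rows, so rows that do not move let the fingers close, or fill a call up. It gives the time, the measured TCP pose, the force, the opening and the grip force at its end, in the units of the state.
- observe(): the state, without advancing time (a new reading comes with each control period).
- snapshot(name): name is "scene" or "side" or "wrist"; returns a dict with "frame" (384x512x3 uint8, blue, green, red), "mtx" (3x3 intrinsics, pixels), "camera_from_world" (4x4, takes a point from world to camera coordinates). Camera axes: x right, y down, z forward; pixel columns grow to the right and rows downward; lengths in m; the calibration is good to about 2 mm. A picture is of the moment at which its call begins. There is no depth.
- r.job_done(): hands the job in; it is judged then, once.
The state is a dict: "clock": time; "q": joint angles; "dq": joint speeds; "joint_efforts": joint torques, N m; "tcp_pos": TCP position; "eef_rot": TCP orientation; "wrist_force": force on the tool from outside, world axes, zero at the start; "wrist_torque": the same for the moment, N m; "width": opening from 0.0 (shut) to 1.0 (fully open); "finger_force": force on a finger pad.
Only numpy, scipy, OpenCV 4.12 (cv2) and the standard library are available. Lean on these libraries where they do the work, as an engineer would, in place of code of your own. Each camera call takes 0.05 s, during which the arm holds its last target. There are 200 camera calls.

### The job

Put the four loose clay parts of the tea-light lantern together in the middle of the banding wheel, upright and in this order: first the candle cup on the wheel, then the drum over the cup, then the roof on the drum with its foot sunk in the drum's mouth, and last the finial in the roof's neck. The clay is fragile, so set each part down rather than letting it drop; leave the paint tin, the boot mug and the yellow bottle where they stand.

Things in the scene. Friction and masses are not known exactly. Their poses are not given: they have to be found in the camera images.
- cup_mid (a point): Candle cup, the small plain cup of pale unglazed clay: round, 34 mm across (30 mm at the foot) and 26 mm high, open at the top, hollow only 12 mm deep. Loose, standing upright. The point is on its axis, half-way up, 13 mm above its underside; z is up along the axis.
- drum_mid (a point): Drum, the tall loose tube of pale clay with six dark arched vent marks: 66 mm across, 62 mm high, wall 5 mm, bore 56 mm wide, open at both ends, standing upright. Point: on its axis, half-way up, 31 mm above its underside; z up along the axis. It slips over the candle cup and stands on the wheel.
- roof_neck (a point): Roof, loose, upright, pale clay. From below: tapered foot 38 to 48 mm wide, 7 high; eave 70 across, 8 thick; cone 10 high; upright neck 38 across, 26 high, with a hole 29 wide, 21 deep. 51 mm high in all. Point: on its axis half-way up the neck, 38 mm above the underside; z up. Grip the neck. Seated (foot in the drum's bore, eave on its rim) the point is 62 mm above the drum's.
- finial_knob (a point): Finial, small solid pale clay stopper, loose, upright. From below: foot 20 mm across (16 at the bottom), 8 high; flange 40 across, 6 thick; round knob 26 across, 23 high. 37 mm high in all. Point: on its axis in the knob, 24.5 mm above the underside, 10.5 above the flange; z up. Grip the knob. Seated (foot in the neck's hole, flange on its rim) the point is 29.5 mm above the roof's.
- wheel_top (a point): Banding wheel: a flat round grey metal disc 170 mm across with a dark edge, on a dark pedestal, top 45 mm above the table, with dark rings around its centre. It is fixed and does not turn. The point is the centre of its top face; z is up.
- tin_mid (a point): Paint tin (bystander): round steel tin with a paper and green label, 100 mm across, 118 mm high. The point is on its axis, 57.5 mm above its underside; z is up.
- boot_mid (a point): Boot mug (bystander): terracotta mug in the shape of a boot, shaft 60 mm across and 90 mm high, toe reaching 80 mm from the shaft's axis along its x. The point is on the shaft's axis, 45 mm above its underside; z is up.
- paint_mid (a point): Yellow plastic paint bottle (bystander): 48 mm across, 110 mm high. The point is on its axis, 55 mm above its underside; z is up.
Not all that is in view belongs to the job. What is shaped like the part that bears cup_mid but orange is not meant. What is shaped like the part that bears drum_mid but turquoise is not meant.

How it is judged:
By the outcome, as a careful person would: the job done as asked, in the order asked, and still so for the second after the job is handed in, with the robot touching nothing.
It also fails if it takes over 120 s, if anything falls off the work surface, if the arm or the gripper's body presses on something with over 40 N, if the wrist force passes 120 N, or if a joint passes its speed limit or range.

## Working session

There is one attempt and no reset: what is moved stays moved. The work goes in short steps, Python scripts to look and compute and a tool call to move; the robot and the scene stay as the last step left them, time stands still between calls to the robot, and variables do not carry over. Pictures are saved under pics/ and viewed, at most 14 in all, crops included, and the job is handed in when it is done.

Besides the shell and the picture viewer there is one more tool, called after ">>>" as name([rows], argument=value, ...), one row to a line, values as JSON. apply_moves: Moves the arm, as the interface text tells. Its arguments: {"type":"object","properties":{"rows":{"type":"array"},"force":{"type":"number"}},"required":["rows"]}

```bash
mkdir -p pics; ls; python3 - <<'E'
from cell import observe, snapshot, r
import cv2,numpy as np,pickle
d={}
for n in ("scene","side","wrist"):
    s=snapshot(n); d[n]=s; cv2.imwrite(f"pics/{n}0.png",s["frame"])
    print(n,np.round(s["mtx"],1).tolist(),np.round(s["camera_from_world"],3).tolist())
pickle.dump(d,open("s0.pkl","wb"))
print(observe(), r.nose_length)
E
```

```text
pics
scene [[444.0, 0.0, 256.1], [0.0, 444.0, 192.8], [0.0, 0.0, 1.0]] [[0.88, 0.474, -0.018, -0.513], [0.353, -0.679, -0.644, -0.155], [-0.317, 0.56, -0.765, 1.39], [0.0, 0.0, 0.0, 1.0]]
side [[492.9, 0.0, 257.8], [0.0, 492.9, 189.4], [0.0, 0.0, 1.0]] [[-0.749, -0.662, -0.023, 0.443], [-0.359, 0.435, -0.826, 0.259], [0.557, -0.61, -0.564, 0.721], [0.0, 0.0, 0.0, 1.0]]
wrist [[281.6, 0.0, 252.1], [0.0, 281.6, 194.7], [0.0, 0.0, 1.0]] [[0.311, -0.95, -0.003, -0.624], [-0.904, -0.296, 0.31, -0.041], [-0.295, -0.094, -0.951, 0.381], [0.0, 0.0, 0.0, 1.0]]
{'clock': 0.15, 'q': array([-1.35939959e+00,  2.76976861e-01, -2.75916178e-02,  1.26800123e+00,
        2.99595177e-07,  1.46740056e+00]), 'dq': array([ 6.67066310e-05,  9.13354446e-04,  3.32052230e-03, -2.39534028e-04,
       -8.11476729e-04, -4.99220499e-04]), 'joint_efforts': array([ 2.49966142e-04, -4.46058691e+01,  2.95638031e+01,  1.05161732e-02,
       -1.33724043e-04,  8.67782262e-06]), 'tcp_pos': array([ 0.19338019, -0.59370802,  0.24939287]), 'eef_rot': array([-8.85404193e-04,  9.87638372e-01,  1.56747118e-01, -4.77087699e-05]), 'wrist_force': array([-0.15083923, -0.99672068,  0.01573635]), 'wrist_torque': array([ 0.05056444, -0.02984884,  0.02978286]), 'finger_force': 0.0, 'width': 0.9987567394046072} 0.019
```

View pics/scene0.png

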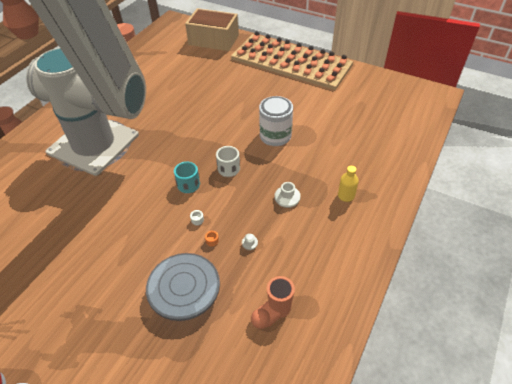

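View pics/side0.png

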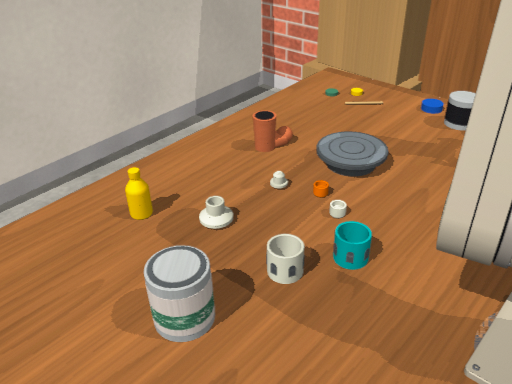

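The scene view shows, with pixels in (scene) and (side):
- Pale cup (197,217) / (338,209), orange cup (211,239) / (321,188). The pale one is meant.
- Pale drum with dark vents (228,161) / (285,258), turquoise one (187,177) / (352,245). The pale one is meant.
- Roof (287,196) / (216,212), finial (249,243) / (279,180), wheel (183,287) / (352,152).

Next I'll fit the silhouettes and make one confirming crop.

```bash
cat > h.py <<'E'
import cv2,numpy as np
from scipy.optimize import least_squares
PR={ # (z above underside, radius)
'cup':[(0,.015),(.026,.017)],'drum':[(0,.033),(.062,.033)],
'roof':[(0,.019),(.007,.024),(.007,.035),(.015,.035),(.025,.019),(.051,.019)],
'finial':[(0,.008),(.008,.01),(.008,.02),(.014,.02),(.014,.008),(.018,.0115),(.0255,.013),(.033,.0105),(.037,.003)],
'wheel':[(.045,.085)],'tin':[(0,.05),(.118,.05)],'boot':[(.09,.03)],'bottle':[(0,.024),(.06,.024)],
'tdrum':[(0,.033),(.062,.033)],'ocup':[(0,.015),(.026,.017)]}
T=np.linspace(0,2*np.pi,48,endpoint=False)
def pts(name,x,y,z0=0):
    return np.array([[x+r*np.cos(t),y+r*np.sin(t),z0+z] for z,r in PR[name] for t in T])
def proj(s,P):
    c=np.c_[P,np.ones(len(P))]@np.array(s['camera_from_world']).T
    p=c[:,:3]@np.array(s['mtx']).T
    return p[:,:2]/p[:,2:]
def bbox(p): return np.r_[p.min(0),p.max(0)]
def ray(s,uv,z):
    M=np.array(s['camera_from_world']);R=M[:3,:3];c=-R.T@M[:3,3]
    d=R.T@np.linalg.inv(s['mtx'])@np.array([uv[0],uv[1],1.]);return c+d*(z-c[2])/d[2]
def blob(s,box,pale=True,fn=None):
    x0,y0,x1,y1=box;f=s['frame'][y0:y1,x0:x1];hsv=cv2.cvtColor(f,cv2.COLOR_BGR2HSV)
    m=(fn(hsv) if fn else ((hsv[...,1]<85)&(hsv[...,2]>60))).astype(np.uint8)
    n,l,st,_=cv2.connectedComponentsWithStats(m)
    i=1+np.argmax(st[1:,4]);a=st[i]
    return np.array([x0+a[0]-.0,y0+a[1],x0+a[0]+a[2],y0+a[1]+a[3]])-.5
def fit(name,obs,z0=0,x0=(.6,-.3)):
    # obs list of (snap,bbox)
    f=lambda v:np.concatenate([bbox(proj(s,pts(name,v[0],v[1],z0)))-b for s,b in obs])
    o=least_squares(f,x0,loss='soft_l1');return o.x,f(o.x)
E
python3 - <<'E'
from h import *;import pickle
d=pickle.load(open('s0.pkl','rb'));S,D=d['scene'],d['side']
B={'cup':((186,206,208,228),(326,198,350,220)),'drum':((212,144,244,180),(262,232,308,284)),'roof':((270,178,305,212),(195,192,238,231)),'finial':((240,232,260,252),(268,168,290,191))}
for k,(a,b) in B.items():
    ob=[(S,blob(S,a)),(D,blob(D,b))]
    x,e=fit(k,ob);print(k,x.round(4),e.round(1), [fit(k,[o])[0].round(4).tolist() for o in ob])
for k,a,b,z in (('wheel',(183,286),(352,150),.045),('boot',(281,289),(264,116),.09),('tin',(276,106),(179,268),.118),('tdrum',(187,170),(352,233),.062),('ocup',(211,236),(321,184),.026),('bottle',(351,172),(134,172),.11)):
    print(k,ray(S,a,z).round(3),ray(D,b,z).round(3))
c=lambda s,x,y,w,h:cv2.resize(s['frame'][y:y+h,x:x+w],(400,300),interpolation=cv2.INTER_CUBIC)
cv2.imwrite('pics/crop.png',np.vstack([np.hstack([c(S,165,135,160,120),c(S,100,220,240,180)]),np.hstack([c(D,250,170,160,120),c(D,180,130,220,165)])]))
E
```

```text
cup [ 0.4581 -0.0998] [ 0.4  0.  -0.4 -0.4  0.7 -0.9 -0.7  0.3] [[0.4586, -0.1004], [0.4575, -0.0989]]
drum [0.4335 0.1044] [-0.1 -0.5  0.1 -0.2  0.7 -0.8 -0.6  0.2] [[0.4342, 0.1033], [0.4331, 0.105]]
roof [0.6365 0.079 ] [ 0.6 -0.3 -0.9 -0.7  0.5 -0.6 -0.4 -0.4] [[0.6377, 0.0775], [0.6353, 0.0803]]
finial [ 0.6181 -0.1011] [-0.   0.9 -0.2 -0.4  0.1  0.9 -0.3 -0.4] [[0.618, -0.1004], [0.6184, -0.102]]
wheel [ 0.554 -0.297  0.045] [ 0.539 -0.278  0.045]
boot [ 0.765 -0.221  0.09 ] [ 0.759 -0.216  0.09 ]
tin [0.494 0.293 0.118] [0.481 0.299 0.118]
tdrum [ 0.369 -0.003  0.062] [0.361 0.002 0.062]
ocup [ 0.529 -0.14   0.026] [ 0.527 -0.137  0.026]
bottle [0.781 0.152 0.11 ] [0.768 0.169 0.11 ]
```

View pics/crop.png

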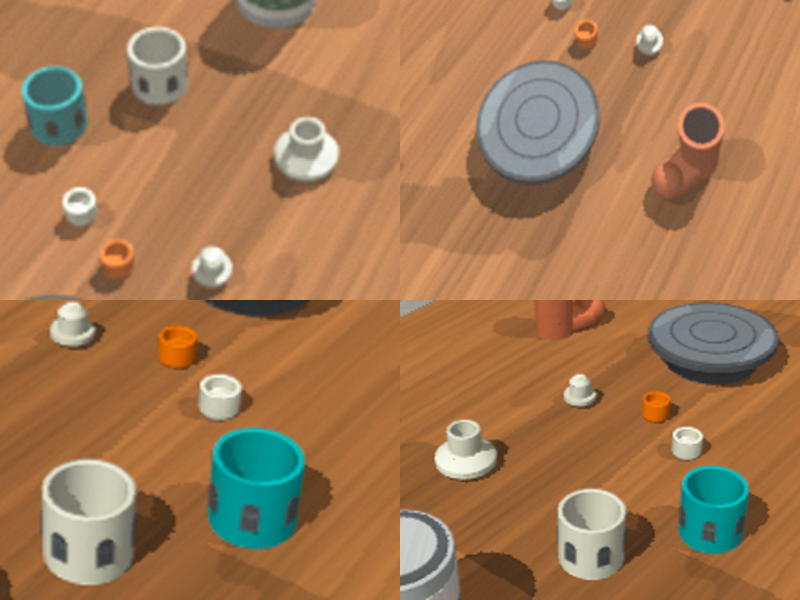

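The crop confirms it: the pale cup, the pale vented drum, the roof and the finial are the parts, and the orange and turquoise ones are decoys. The fits agree to about 1.5 mm between cameras. I'll turn the tool so its x points along world y (y along world x) while the wheel centre is fitted.

```bash
python3 - <<'E'
from h import *;import pickle
d=pickle.load(open('s0.pkl','rb'));S,D=d['scene'],d['side']
fn=lambda h:((h[...,1]<110)&(h[...,0]>85)&(h[...,0]<130)&(h[...,2]>60))
ob=[(S,blob(S,(130,235,235,335),fn=fn)),(D,blob(D,(305,120,400,180),fn=fn))]
print([o[1].tolist() for o in ob])
g=lambda v,O:np.concatenate([(bbox(proj(s,pts('wheel',*v)))-b)[:3] for s,b in O])
for O in (ob,ob[:1],ob[1:]):
    o=least_squares(g,(.55,-.29),args=(O,));print(o.x.round(4),g(o.x,O).round(1))
# rings: fit ellipses of dark inner ring
for s,b in ob:
    x0,y0,x1,y1=b.astype(int);gr=cv2.cvtColor(s['frame'],cv2.COLOR_BGR2GRAY)[y0:y1,x0:x1]
    m=cv2.adaptiveThreshold(gr,255,cv2.ADAPTIVE_THRESH_MEAN_C,cv2.THRESH_BINARY_INV,9,5)
    for c in cv2.findContours(m,cv2.RETR_LIST,cv2.CHAIN_APPROX_NONE)[0]:
        if len(c)>30:
            e=cv2.fitEllipse(c);u=(e[0][0]+x0,e[0][1]+y0);print(len(c),np.round(u,1),np.round(e[1],1),ray(s,u,.045).round(4))
E
```

```text
[[146.5, 253.5, 218.5, 318.5], [317.5, 131.5, 387.5, 169.5]]
[ 0.5494 -0.2935] [-1.8 -1.   0.8 -1.5 -1.9  0.6]
[ 0.5518 -0.295 ] [-1.3 -0.2  1.3]
[ 0.5441 -0.2871] [-1.3 -0.4  1.3]
66 [182.  283.6] [21.1 25.1] [ 0.5484 -0.2928  0.045 ]
74 [182.2 283.6] [23.4 27.7] [ 0.5489 -0.2927  0.045 ]
124 [182.1 284.2] [40.1 47.3] [ 0.5495 -0.294   0.045 ]
135 [182.1 284.4] [43.  50.2] [ 0.5498 -0.2943  0.045 ]
411 [182.6 286.4] [65.  73.6] [ 0.5536 -0.2981  0.045 ]
52 [351.6 146.8] [12.  23.6] [ 0.5475 -0.2904  0.045 ]
59 [351.8 147. ] [12.2 26.5] [ 0.5468 -0.29    0.045 ]
205 [351.8 147.4] [22.4 46.9] [ 0.5457 -0.2884  0.045 ]
378 [352.1 149.3] [36.8 71.7] [ 0.5402 -0.281   0.045 ]
```

>>> apply_moves([
  {"travel": [0, 0, 0], "delta_rot": [0, 0, -0.22], "claw": 0.5},
  {"travel": [0, 0, 0], "delta_rot": [0, 0, -0.22], "claw": 0.5},
  {"travel": [0, 0, 0], "delta_rot": [0, 0, -0.22], "claw": 0.5},
  {"travel": [0, 0, 0], "delta_rot": [0, 0, -0.22], "claw": 0.5},
  {"travel": [0, 0, 0], "delta_rot": [0, 0, -0.22], "claw": 0.5},
])

```text
clock: 0.57
tcp_pos: [0.1934, -0.594, 0.2498]
eef_rot: [-0.001, 0.907, 0.422, 0.0]
wrist_force: [-0.7, -0.6, -0.4]
width: 0.75
finger_force: 0.0
```

>>> apply_moves([
  {"travel": [0, 0, 0], "delta_rot": [0, 0, -0.22], "claw": 0.5},
  {"travel": [0, 0, 0], "delta_rot": [0, 0, -0.22], "claw": 0.5},
  {"travel": [0, 0, 0], "delta_rot": [0, 0, -0.22], "claw": 0.5},
  {"travel": [0, 0, 0], "delta_rot": [0, 0, -0.22], "claw": 0.5},
  {"travel": [0, 0, 0], "delta_rot": [0, 0, -0.22], "claw": 0.5},
])

```text
clock: 0.98
tcp_pos: [0.1934, -0.594, 0.2498]
eef_rot: [-0.0, 0.758, 0.652, 0.0]
wrist_force: [0.0, 0.3, 0.4]
width: 0.752
finger_force: 0.0
```

>>> apply_moves([
  {"travel": [0, 0, 0], "delta_rot": [0, 0, -0.156], "claw": 0.5},
  {"travel": [0, 0, 0], "delta_rot": [0, 0, -0.156], "claw": 0.5},
  {"travel": [0, 0, 0], "delta_rot": [0, 0, 0], "claw": 0.5},
  {"travel": [0, 0, 0], "delta_rot": [0, 0, 0], "claw": 0.5},
  {"travel": [0, 0, 0], "delta_rot": [0, 0, 0], "claw": 0.5},
])

```text
clock: 1.4
tcp_pos: [0.1935, -0.5941, 0.2501]
eef_rot: [-0.0, 0.708, 0.707, 0.0]
wrist_force: [-0.8, -0.5, -0.6]
width: 0.75
finger_force: 0.0
```

>>> apply_moves([
  {"travel": [0.11, 0.0588, 0], "delta_rot": [0, 0, 0], "claw": 0.5},
  {"travel": [0.11, 0.0588, 0], "delta_rot": [0, 0, 0], "claw": 0.5},
  {"travel": [0.11, 0.0588, 0], "delta_rot": [0, 0, 0], "claw": 0.5},
  {"travel": [0.11, 0.0588, 0], "delta_rot": [0, 0, 0], "claw": 0.5},
  {"travel": [0.11, 0.0588, 0], "delta_rot": [0, 0, 0], "claw": 0.5},
])

```text
clock: 1.82
tcp_pos: [0.2821, -0.4277, 0.2503]
eef_rot: [0.0, 0.708, 0.706, 0.0]
wrist_force: [0.6, 0.5, 0.1]
width: 0.749
finger_force: 0.0
```

>>> apply_moves([
  {"travel": [0.11, 0.0588, 0], "delta_rot": [0, 0, 0], "claw": 0.5},
  {"travel": [0.11, 0.0588, 0], "delta_rot": [0, 0, 0], "claw": 0.5},
  {"travel": [0.11, 0.0588, 0], "delta_rot": [0, 0, 0], "claw": 0.5},
  {"travel": [0.11, 0.0588, 0], "delta_rot": [0, 0, 0], "claw": 0.5},
  {"travel": [0.11, 0.0588, 0], "delta_rot": [0, 0, 0], "claw": 0.5},
])

```text
clock: 2.23
tcp_pos: [0.3703, -0.2626, 0.2505]
eef_rot: [0.0, 0.708, 0.706, 0.0]
wrist_force: [0.3, -0.1, -0.8]
width: 0.755
finger_force: 0.0
```

>>> apply_moves([
  {"travel": [0.11, 0.0588, 0], "delta_rot": [0, 0, 0], "claw": 0.5},
  {"travel": [0.11, 0.0588, 0], "delta_rot": [0, 0, 0], "claw": 0.5},
  {"travel": [0.11, 0.0588, 0], "delta_rot": [0, 0, 0], "claw": 0.5},
  {"travel": [0.11, 0.0588, 0], "delta_rot": [0, 0, 0], "claw": 0.5},
  {"travel": [0.108, 0.0584, 0], "delta_rot": [0, 0, 0], "claw": 0.5},
])

```text
clock: 2.65
tcp_pos: [0.4585, -0.098, 0.2506]
eef_rot: [0.0, 0.708, 0.707, 0.0]
wrist_force: [1.2, -0.8, -0.0]
width: 0.751
finger_force: 0.0
```

>>> apply_moves([
  {"travel": [0, 0, 0.1], "delta_rot": [0, 0, 0], "claw": 0.5},
  {"travel": [0, 0, 0.1], "delta_rot": [0, 0, 0], "claw": 0.5},
  {"travel": [0, 0, 0.1], "delta_rot": [0, 0, 0], "claw": 0.5},
  {"travel": [0, 0, 0], "delta_rot": [0, 0, 0], "claw": 0.5},
  {"travel": [0, 0, 0], "delta_rot": [0, 0, 0], "claw": 0.5},
])

```text
clock: 3.07
tcp_pos: [0.4563, -0.0992, 0.1591]
eef_rot: [-0.002, 0.707, 0.707, -0.001]
wrist_force: [0.5, -0.5, 0.5]
width: 0.748
finger_force: 0.0
```

```bash
python3 - <<'E'
from cell import observe, snapshot
from h import *
s=snapshot('wrist');print(observe()['tcp_pos'],observe()['q'].round(2))
f=s['frame'].copy()
p=np.round(proj(s,pts('cup',.4581,-.0998))).astype(int)
b=bbox(p)
m=fit('cup',[(s,blob(s,(b[0]-15,b[1]-15,b[2]+15,b[3]+15)))],x0=(.458,-.1));print(m)
cv2.polylines(f,[cv2.convexHull(p)],True,(0,0,255),1);cv2.imwrite('pics/w1.png',f)
E
```

```text
[ 0.45804189 -0.09996948  0.16087851] [-0.35  0.07 -0.48  1.03  0.    1.22]
(array([ 0.45539764, -0.1003166 ]), array([ 0.2379884 ,  0.94474731, -0.23733772, -0.95401343]))
```

View pics/w1.png

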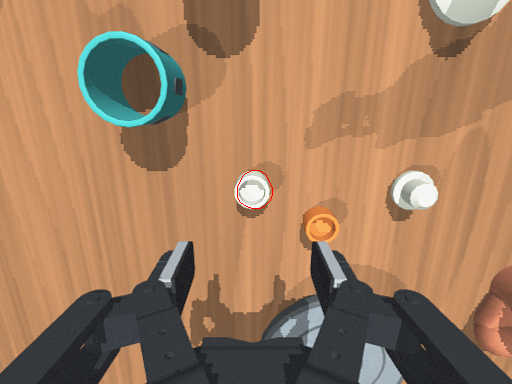

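The wrist view shows the pale cup at (253,190), inside the projected outline, with the orange one at (321,226) clear of the fingers. Descending and gripping.

>>> apply_moves([
  {"travel": [0, 0, 0.12], "delta_rot": [0, 0, 0], "claw": 0.5},
  {"travel": [0, 0, 0.11], "delta_rot": [0, 0, 0], "claw": 0.5},
  {"travel": [0, 0, 0.1], "delta_rot": [0, 0, 0], "claw": 0.5},
  {"travel": [0, 0, 0.08], "delta_rot": [0, 0, 0], "claw": 0.5},
  {"travel": [0, 0, 0.03], "delta_rot": [0, 0, 0], "claw": 0.5},
])

```text
clock: 3.53
tcp_pos: [0.4579, -0.1002, 0.0275]
eef_rot: [-0.0, 0.708, 0.707, -0.0]
wrist_force: [-0.7, -0.7, 0.2]
width: 0.746
finger_force: 0.0
```

>>> apply_moves([
  {"travel": [0, 0, 0.02], "delta_rot": [0, 0, 0], "claw": 0.5},
  {"travel": [0, 0, 0], "delta_rot": [0, 0, 0], "claw": 0.5},
  {"travel": [0, 0, 0], "delta_rot": [0, 0, 0], "claw": -0.1},
  {"travel": [0, 0, 0], "delta_rot": [0, 0, 0], "claw": -0.3},
  {"travel": [0, 0, 0], "delta_rot": [0, 0, 0], "claw": -0.4},
], force=20)

```text
clock: 3.95
tcp_pos: [0.4595, -0.1005, 0.0241]
eef_rot: [0.002, 0.707, 0.707, 0.001]
wrist_force: [-0.7, -0.0, 5.3]
width: 0.374
finger_force: 19.3
```

>>> apply_moves([
  {"travel": [0, 0, 0], "delta_rot": [0, 0, 0], "claw": -0.5},
  {"travel": [0, 0, 0], "delta_rot": [0, 0, 0], "claw": -0.5},
  {"travel": [0, 0, 0], "delta_rot": [0, 0, 0], "claw": -0.5},
  {"travel": [0, 0, 0], "delta_rot": [0, 0, 0], "claw": -0.5},
  {"travel": [0, 0, 0], "delta_rot": [0, 0, 0], "claw": -0.5},
])

```text
clock: 4.37
tcp_pos: [0.4596, -0.1006, 0.0241]
eef_rot: [0.002, 0.707, 0.707, 0.001]
wrist_force: [-1.0, -0.2, 6.0]
width: 0.38
finger_force: 19.5
```

Gripped: width is about 32 mm, grip force 19.5 N. Lifting and carrying to the wheel.

>>> apply_moves([
  {"travel": [0, 0, -0.04], "delta_rot": [0, 0, 0], "claw": -0.5},
  {"travel": [0, 0, -0.1], "delta_rot": [0, 0, 0], "claw": -0.5},
  {"travel": [0, 0, -0.1], "delta_rot": [0, 0, 0], "claw": -0.5},
  {"travel": [0, 0, -0.1], "delta_rot": [0, 0, 0], "claw": -0.5},
  {"travel": [0, 0, -0.08], "delta_rot": [0, 0, 0], "claw": -0.5},
])

```text
clock: 4.78
tcp_pos: [0.4588, -0.1001, 0.1513]
eef_rot: [0.001, 0.707, 0.707, 0.001]
wrist_force: [0.7, 0.0, 0.1]
width: 0.382
finger_force: 20.2
```

>>> apply_moves([
  {"travel": [-0.06, 0.03, 0], "delta_rot": [0, 0, 0], "claw": -0.5},
  {"travel": [-0.1, 0.05, 0], "delta_rot": [0, 0, 0], "claw": -0.5},
  {"travel": [-0.1, 0.05, 0], "delta_rot": [0, 0, 0], "claw": -0.5},
  {"travel": [-0.1, 0.05, 0], "delta_rot": [0, 0, 0], "claw": -0.5},
  {"travel": [-0.1, 0.05, 0], "delta_rot": [0, 0, 0], "claw": -0.5},
])

```text
clock: 5.2
tcp_pos: [0.5278, -0.2393, 0.1493]
eef_rot: [0.001, 0.707, 0.707, 0.0]
wrist_force: [0.4, -0.3, -0.3]
width: 0.378
finger_force: 20.2
```

>>> apply_moves([
  {"travel": [-0.1, 0.045, 0], "delta_rot": [0, 0, 0], "claw": -0.5},
  {"travel": [-0.07, 0.025, 0], "delta_rot": [0, 0, 0], "claw": -0.5},
  {"travel": [0, 0, 0], "delta_rot": [0, 0, 0], "claw": -0.5},
  {"travel": [0, 0, 0], "delta_rot": [0, 0, 0], "claw": -0.5},
  {"travel": [0, 0, 0], "delta_rot": [0, 0, 0], "claw": -0.5},
])

```text
clock: 5.62
tcp_pos: [0.5475, -0.2882, 0.1484]
eef_rot: [-0.001, 0.707, 0.707, 0.0]
wrist_force: [0.1, 0.9, -0.1]
width: 0.38
finger_force: 20.2
```

```bash
python3 - <<'E'
from cell import observe, snapshot
from h import *
o=observe();print(o['tcp_pos'],o['width'],o['wrist_force'])
S=snapshot('scene');D=snapshot('side')
t=o['tcp_pos'];z0=t[2]-.0241
out=[]
for s in (S,D):
    f=s['frame'].copy();p=np.round(proj(s,pts('cup',t[0],t[1],z0))).astype(int)
    x,y=p.mean(0).astype(int);out.append(cv2.resize(f[y-45:y+45,x-60:x+60],(400,300),interpolation=cv2.INTER_CUBIC))
cv2.imwrite('pics/c2.png',np.hstack(out))
E
```

```text
[ 0.5474719  -0.28821145  0.14840591] 0.37986724745651695 [ 0.11746217  0.93466948 -0.06083993]
```

View pics/c2.png

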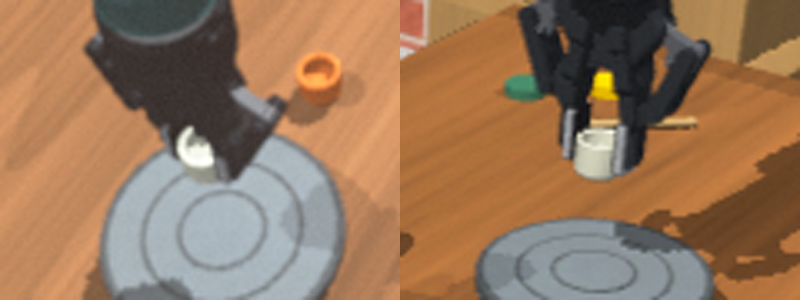

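The cup is held upright between the pads, seen at about (200,155) in the left panel and (597,152) in the right, with the wheel rings just below. Lowering it.

>>> apply_moves([
  {"travel": [-0.011, 0.002, 0.08], "delta_rot": [0, 0, 0], "claw": -0.5},
  {"travel": [0, 0, 0.07], "delta_rot": [0, 0, 0], "claw": -0.5},
  {"travel": [0, 0, 0.06], "delta_rot": [0, 0, 0], "claw": -0.5},
  {"travel": [0, 0, 0.03], "delta_rot": [0, 0, 0], "claw": -0.5},
  {"travel": [0, 0, 0.01], "delta_rot": [0, 0, 0], "claw": -0.5},
])

```text
clock: 6.13
tcp_pos: [0.5469, -0.2902, 0.0714]
eef_rot: [-0.002, 0.707, 0.707, -0.0]
wrist_force: [-0.3, 0.5, -0.6]
width: 0.38
finger_force: 20.2
```

>>> apply_moves([
  {"travel": [0, 0, 0.004], "delta_rot": [0, 0, 0], "claw": -0.5},
  {"travel": [0, 0, 0.002], "delta_rot": [0, 0, 0], "claw": -0.5},
  {"travel": [0, 0, 0], "delta_rot": [0, 0, 0], "claw": -0.5},
  {"travel": [0, 0, 0], "delta_rot": [0, 0, 0], "claw": -0.5},
  {"travel": [0, 0, 0], "delta_rot": [0, 0, 0], "claw": -0.5},
])

```text
clock: 6.55
tcp_pos: [0.5493, -0.2926, 0.0726]
eef_rot: [0.001, 0.707, 0.707, 0.0]
wrist_force: [0.3, -1.2, -0.8]
width: 0.377
finger_force: 20.2
```

>>> apply_moves([
  {"travel": [0, 0, 0.003], "delta_rot": [0, 0, 0], "claw": -0.5},
  {"travel": [0, 0, 0.003], "delta_rot": [0, 0, 0], "claw": -0.5},
  {"travel": [0, 0, 0], "delta_rot": [0, 0, 0], "claw": -0.5},
  {"travel": [0, 0, 0], "delta_rot": [0, 0, 0], "claw": -0.5},
  {"travel": [0, 0, 0], "delta_rot": [0, 0, 0], "claw": -0.5},
])

```text
clock: 6.97
tcp_pos: [0.5485, -0.2922, 0.0696]
eef_rot: [-0.0, 0.707, 0.707, -0.0]
wrist_force: [0.2, 0.2, -0.8]
width: 0.373
finger_force: 20.2
```

>>> apply_moves([
  {"travel": [0, 0, 0.003], "delta_rot": [0, 0, 0], "claw": -0.5},
  {"travel": [0, 0, 0], "delta_rot": [0, 0, 0], "claw": -0.5},
  {"travel": [0, 0, 0], "delta_rot": [0, 0, 0], "claw": -0.5},
  {"travel": [0, 0, 0], "delta_rot": [0, 0, 0], "claw": -0.5},
  {"travel": [0, 0, 0], "delta_rot": [0, 0, 0], "claw": -0.5},
])

```text
clock: 7.38
tcp_pos: [0.5487, -0.2922, 0.0692]
eef_rot: [0.0, 0.707, 0.707, 0.0]
wrist_force: [-1.6, 1.0, 3.2]
width: 0.379
finger_force: 20.5
```

Contact at the expected height. Releasing, rising and going to the drum.

>>> apply_moves([
  {"travel": [0, 0, 0], "delta_rot": [0, 0, 0], "claw": -0.1},
  {"travel": [0, 0, 0], "delta_rot": [0, 0, 0], "claw": 0.1},
  {"travel": [0, 0, 0], "delta_rot": [0, 0, 0], "claw": 0.3},
  {"travel": [0, 0, 0], "delta_rot": [0, 0, 0], "claw": 0.4},
  {"travel": [0, 0, 0], "delta_rot": [0, 0, 0], "claw": 0.4},
])

```text
clock: 7.8
tcp_pos: [0.5485, -0.2922, 0.0686]
eef_rot: [-0.0, 0.707, 0.707, -0.0]
wrist_force: [-0.6, -0.3, -0.2]
width: 0.699
finger_force: 0.0
```

>>> apply_moves([
  {"travel": [0, 0, -0.04], "delta_rot": [0, 0, 0], "claw": 0.4},
  {"travel": [0, 0, -0.09], "delta_rot": [0, 0, 0], "claw": 0.4},
  {"travel": [0, 0, -0.1], "delta_rot": [0, 0, 0], "claw": 0.7},
  {"travel": [0, 0, -0.11], "delta_rot": [0, 0, 0], "claw": 1},
  {"travel": [0, 0, -0.1], "delta_rot": [0, 0, 0], "claw": 1},
])

```text
clock: 8.22
tcp_pos: [0.5486, -0.2922, 0.2034]
eef_rot: [0.0, 0.707, 0.707, 0.0]
wrist_force: [1.1, -1.1, 1.2]
width: 1.002
finger_force: 0.0
```

>>> apply_moves([
  {"travel": [0.08, -0.024, 0], "delta_rot": [0, 0, 0], "claw": 1},
  {"travel": [0.12, -0.035, 0], "delta_rot": [0, 0, 0], "claw": 1},
  {"travel": [0.12, -0.035, 0], "delta_rot": [0, 0, 0], "claw": 1},
  {"travel": [0.12, -0.035, 0], "delta_rot": [0, 0, 0], "claw": 1},
  {"travel": [0.12, -0.035, 0], "delta_rot": [0, 0, 0], "claw": 1},
])

```text
clock: 8.63
tcp_pos: [0.4989, -0.1229, 0.2019]
eef_rot: [0.001, 0.707, 0.707, 0.0]
wrist_force: [0.7, 0.5, 0.7]
width: 0.997
finger_force: 0.0
```

>>> apply_moves([
  {"travel": [0.12, -0.035, 0], "delta_rot": [0, 0, 0], "claw": 1},
  {"travel": [0.12, -0.035, 0], "delta_rot": [0, 0, 0], "claw": 1},
  {"travel": [0.12, -0.035, 0], "delta_rot": [0, 0, 0], "claw": 1},
  {"travel": [0.12, -0.035, 0], "delta_rot": [0, 0, 0], "claw": 1},
  {"travel": [0.12, -0.035, 0], "delta_rot": [0, 0, 0], "claw": 1},
])

```text
clock: 9.05
tcp_pos: [0.4462, 0.0573, 0.2019]
eef_rot: [0.001, 0.707, 0.707, 0.001]
wrist_force: [0.6, -0.0, 0.8]
width: 1.001
finger_force: 0.0
```

>>> apply_moves([
  {"travel": [0.1, -0.03, 0], "delta_rot": [0, 0, 0], "claw": 1},
  {"travel": [0.06, -0.015, 0], "delta_rot": [0, 0, 0], "claw": 1},
  {"travel": [0, 0, 0], "delta_rot": [0, 0, 0], "claw": 1},
  {"travel": [0, 0, 0], "delta_rot": [0, 0, 0], "claw": 1},
  {"travel": [0, 0, 0], "delta_rot": [0, 0, 0], "claw": 1},
])

```text
clock: 9.47
tcp_pos: [0.4338, 0.1035, 0.2014]
eef_rot: [0.001, 0.707, 0.707, 0.0]
wrist_force: [0.5, 0.7, 0.0]
width: 1.004
finger_force: 0.0
```

```bash
python3 - <<'E'
from cell import observe, snapshot
from h import *
S=snapshot('scene');D=snapshot('side');W=snapshot('wrist')
o=observe();print(o['tcp_pos'],o['q'].round(2))
def near(s,k,x,y,z=0,pad=4):
    b=bbox(proj(s,pts(k,x,y,z)));return blob(s,tuple(np.r_[b[:2]-pad,b[2:]+pad].astype(int)),fn=lambda h:(h[...,1]<50)&(h[...,2]>110))
for k,x,y,z in (('cup',.548,-.292,.045),):
    ob=[(s,near(s,k,x,y,z)) for s in (S,D)];print(k,fit(k,ob,z,(x,y)),[fit(k,[q],z,(x,y))[0] for q in ob])
f=W['frame'].copy()
for k,x,y,z in (('drum',.4335,.1044,0),('cup',.548,-.292,.045)):
    p=np.round(proj(W,pts(k,x,y,z))).astype(int);cv2.polylines(f,[cv2.convexHull(p)],True,(0,0,255),1)
g=cv2.resize(S['frame'][235:335,120:250],(390,300),interpolation=cv2.INTER_CUBIC)
cv2.imwrite('pics/w3.png',np.hstack([cv2.resize(f,(400,300)),g]))
E
```

```text
[0.43387627 0.10287277 0.20103415] [ 0.09 -0.01 -0.47  1.12 -0.    1.66]
cup (array([ 0.54493275, -0.29115152]), array([ 4.38441368,  4.64674478, -3.80684035, -4.19359272,  5.87122592,
        2.50552505, -2.49551908, -2.32278875])) [array([ 0.54522665, -0.29553959]), array([ 0.54556833, -0.28615985])]
```

View pics/w3.png

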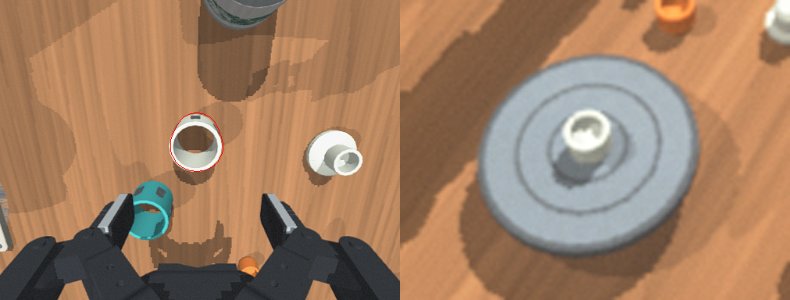

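The cup stands upright inside the inner ring (right panel, 585,135). The drum at (196,142) in the left panel matches its outline and is centred between the fingers. Descending on the drum.

>>> apply_moves([
  {"travel": [0.005, 0, 0.1], "delta_rot": [0, 0, 0], "claw": 1},
  {"travel": [0, 0, 0.12], "delta_rot": [0, 0, 0], "claw": 1},
  {"travel": [0, 0, 0.12], "delta_rot": [0, 0, 0], "claw": 1},
  {"travel": [0, 0, 0.1], "delta_rot": [0, 0, 0], "claw": 1},
  {"travel": [0, 0, 0.07], "delta_rot": [0, 0, 0], "claw": 1},
])

```text
clock: 10.03
tcp_pos: [0.4318, 0.1042, 0.0451]
eef_rot: [-0.001, 0.708, 0.706, -0.001]
wrist_force: [-0.2, 0.3, 0.4]
width: 0.997
finger_force: 0.0
```

>>> apply_moves([
  {"travel": [0, 0, 0.04], "delta_rot": [0, 0, 0], "claw": 1},
  {"travel": [0, 0, 0], "delta_rot": [0, 0, 0], "claw": 0.8},
  {"travel": [0, 0, 0], "delta_rot": [0, 0, 0], "claw": 0.65},
  {"travel": [0, 0, 0], "delta_rot": [0, 0, 0], "claw": 0.5},
  {"travel": [0, 0, 0], "delta_rot": [0, 0, 0], "claw": 0.4},
], force=30)

```text
clock: 10.45
tcp_pos: [0.4348, 0.1051, 0.037]
eef_rot: [0.001, 0.707, 0.707, 0.001]
wrist_force: [0.8, -0.1, -0.7]
width: 0.766
finger_force: 33.5
```

>>> apply_moves([
  {"travel": [0, 0, 0], "delta_rot": [0, 0, 0], "claw": 0.3},
  {"travel": [0, 0, 0], "delta_rot": [0, 0, 0], "claw": 0.3},
  {"travel": [0, 0, 0], "delta_rot": [0, 0, 0], "claw": 0.3},
  {"travel": [0, 0, 0], "delta_rot": [0, 0, 0], "claw": 0.3},
  {"travel": [0, 0, 0], "delta_rot": [0, 0, 0], "claw": 0.3},
])

```text
clock: 10.87
tcp_pos: [0.434, 0.1054, 0.0364]
eef_rot: [0.0, 0.707, 0.707, 0.0]
wrist_force: [0.7, -0.2, 3.1]
width: 0.764
finger_force: 33.8
```

>>> apply_moves([
  {"travel": [0, 0, -0.05], "delta_rot": [0, 0, 0], "claw": 0.3},
  {"travel": [0, 0, -0.11], "delta_rot": [0, 0, 0], "claw": 0.3},
  {"travel": [0, 0, -0.12], "delta_rot": [0, 0, 0], "claw": 0.3},
  {"travel": [0, 0, -0.12], "delta_rot": [0, 0, 0], "claw": 0.3},
  {"travel": [0, 0, -0.1], "delta_rot": [0, 0, 0], "claw": 0.3},
])

```text
clock: 11.28
tcp_pos: [0.4334, 0.1054, 0.188]
eef_rot: [0.0, 0.707, 0.707, 0.0]
wrist_force: [0.8, -0.8, -1.1]
width: 0.761
finger_force: 34.2
```

>>> apply_moves([
  {"travel": [-0.05, 0.015, -0.03], "delta_rot": [0, 0, 0], "claw": 0.3},
  {"travel": [-0.11, 0.032, 0], "delta_rot": [0, 0, 0], "claw": 0.3},
  {"travel": [-0.11, 0.032, 0], "delta_rot": [0, 0, 0], "claw": 0.3},
  {"travel": [-0.11, 0.032, 0], "delta_rot": [0, 0, 0], "claw": 0.3},
  {"travel": [-0.11, 0.032, 0], "delta_rot": [0, 0, 0], "claw": 0.3},
])

```text
clock: 11.7
tcp_pos: [0.4762, -0.0429, 0.1948]
eef_rot: [0.0, 0.707, 0.707, 0.0]
wrist_force: [0.4, 0.6, -1.2]
width: 0.766
finger_force: 34.2
```

>>> apply_moves([
  {"travel": [-0.11, 0.032, 0], "delta_rot": [0, 0, 0], "claw": 0.3},
  {"travel": [-0.11, 0.032, 0], "delta_rot": [0, 0, 0], "claw": 0.3},
  {"travel": [-0.11, 0.032, 0], "delta_rot": [0, 0, 0], "claw": 0.3},
  {"travel": [-0.11, 0.032, 0], "delta_rot": [0, 0, 0], "claw": 0.3},
  {"travel": [-0.11, 0.032, 0], "delta_rot": [0, 0, 0], "claw": 0.3},
])

```text
clock: 12.12
tcp_pos: [0.5241, -0.2082, 0.1943]
eef_rot: [-0.0, 0.707, 0.707, -0.0]
wrist_force: [0.8, 1.1, -1.1]
width: 0.765
finger_force: 34.2
```

>>> apply_moves([
  {"travel": [-0.11, 0.032, 0], "delta_rot": [0, 0, 0], "claw": 0.3},
  {"travel": [-0.11, 0.032, 0], "delta_rot": [0, 0, 0], "claw": 0.3},
  {"travel": [-0.05, 0.015, 0], "delta_rot": [0, 0, 0], "claw": 0.3},
  {"travel": [0, 0, 0], "delta_rot": [0, 0, 0], "claw": 0.3},
  {"travel": [0, 0, 0], "delta_rot": [0, 0, 0], "claw": 0.3},
])

```text
clock: 12.53
tcp_pos: [0.5475, -0.2877, 0.194]
eef_rot: [-0.001, 0.708, 0.707, 0.0]
wrist_force: [-0.5, 1.0, -0.6]
width: 0.763
finger_force: 34.2
```

```bash
python3 - <<'E'
from cell import observe, snapshot
from h import *
o=observe();print(o['tcp_pos'],o['width'],o['wrist_force'])
t=o['tcp_pos'];z0=t[2]-.0364;out=[]
for n in ('scene','side'):
    s=snapshot(n);f=s['frame'].copy()
    for k,x,y,z in (('drum',t[0],t[1],z0),):
        p=np.round(proj(s,pts(k,x,y,z))).astype(int);cv2.polylines(f,[cv2.convexHull(p)],True,(0,0,255),1)
    x,y=p.mean(0).astype(int);y=max(y,60);out.append(cv2.resize(f[y-60:y+60,x-80:x+80],(400,300),interpolation=cv2.INTER_CUBIC))
cv2.imwrite('pics/c4.png',np.hstack(out))
E
```

```text
[ 0.54750904 -0.2877296   0.19404287] 0.7628559497143903 [-0.49027868  0.99962404 -0.60361286]
```

View pics/c4.png

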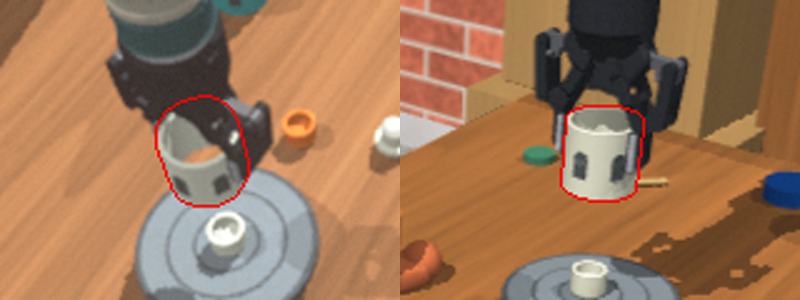

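The drum is held upright at the predicted outline with the cup right below it at (225,232). Lowering it over the cup.

>>> apply_moves([
  {"travel": [-0.014, 0.004, 0.03], "delta_rot": [0, 0, 0], "claw": 0.3},
  {"travel": [0, 0, 0.06], "delta_rot": [0, 0, 0], "claw": 0.3},
  {"travel": [0, 0, 0.06], "delta_rot": [0, 0, 0], "claw": 0.3},
  {"travel": [0, 0, 0.06], "delta_rot": [0, 0, 0], "claw": 0.3},
  {"travel": [0, 0, 0.06], "delta_rot": [0, 0, 0], "claw": 0.3},
])

```text
clock: 13.05
tcp_pos: [0.5488, -0.2905, 0.1126]
eef_rot: [-0.0, 0.707, 0.708, -0.0]
wrist_force: [-0.3, 0.2, -1.3]
width: 0.763
finger_force: 34.2
```

>>> apply_moves([
  {"travel": [0, 0, 0.05], "delta_rot": [0, 0, 0], "claw": 0.3},
  {"travel": [0, 0, 0.03], "delta_rot": [0, 0, 0], "claw": 0.3},
  {"travel": [0, 0, 0.005], "delta_rot": [0, 0, 0], "claw": 0.3},
  {"travel": [0, 0, 0], "delta_rot": [0, 0, 0], "claw": 0.3},
  {"travel": [0, 0, 0], "delta_rot": [0, 0, 0], "claw": 0.3},
])

```text
clock: 13.47
tcp_pos: [0.5497, -0.2919, 0.0891]
eef_rot: [0.001, 0.707, 0.707, 0.0]
wrist_force: [-0.4, 0.6, -1.7]
width: 0.764
finger_force: 34.2
```

>>> apply_moves([
  {"travel": [0, 0, 0.003], "delta_rot": [0, 0, 0], "claw": 0.3},
  {"travel": [0, 0, 0.003], "delta_rot": [0, 0, 0], "claw": 0.3},
  {"travel": [0, 0, 0], "delta_rot": [0, 0, 0], "claw": 0.3},
  {"travel": [0, 0, 0], "delta_rot": [0, 0, 0], "claw": 0.3},
  {"travel": [0, 0, 0], "delta_rot": [0, 0, 0], "claw": 0.3},
])

```text
clock: 13.88
tcp_pos: [0.5494, -0.2921, 0.0868]
eef_rot: [0.0, 0.707, 0.707, 0.0]
wrist_force: [-0.3, -0.4, -1.7]
width: 0.757
finger_force: 34.2
```

>>> apply_moves([
  {"travel": [0, 0, 0.004], "delta_rot": [0, 0, 0], "claw": 0.3},
  {"travel": [0, 0, 0.004], "delta_rot": [0, 0, 0], "claw": 0.3},
  {"travel": [0, 0, 0.002], "delta_rot": [0, 0, 0], "claw": 0.3},
  {"travel": [0, 0, 0], "delta_rot": [0, 0, 0], "claw": 0.3},
  {"travel": [0, 0, 0], "delta_rot": [0, 0, 0], "claw": 0.3},
])

```text
clock: 14.3
tcp_pos: [0.5491, -0.2918, 0.0833]
eef_rot: [-0.0, 0.707, 0.707, -0.0]
wrist_force: [0.5, 0.6, -0.9]
width: 0.757
finger_force: 34.2
```

>>> apply_moves([
  {"travel": [0, 0, 0.003], "delta_rot": [0, 0, 0], "claw": 0.3},
  {"travel": [0, 0, 0.002], "delta_rot": [0, 0, 0], "claw": 0.3},
  {"travel": [0, 0, 0], "delta_rot": [0, 0, 0], "claw": 0.3},
  {"travel": [0, 0, 0], "delta_rot": [0, 0, 0], "claw": 0.3},
  {"travel": [0, 0, 0], "delta_rot": [0, 0, 0], "claw": 0.3},
])

```text
clock: 14.72
tcp_pos: [0.5492, -0.2919, 0.082]
eef_rot: [0.0, 0.707, 0.707, 0.0]
wrist_force: [0.8, -0.4, -1.8]
width: 0.764
finger_force: 34.2
```

>>> apply_moves([
  {"travel": [0, 0, 0.002], "delta_rot": [0, 0, 0], "claw": 0.3},
  {"travel": [0, 0, 0.001], "delta_rot": [0, 0, 0], "claw": 0.3},
  {"travel": [0, 0, 0], "delta_rot": [0, 0, 0], "claw": 0.3},
  {"travel": [0, 0, 0], "delta_rot": [0, 0, 0], "claw": 0.3},
  {"travel": [0, 0, 0], "delta_rot": [0, 0, 0], "claw": 0.3},
])

```text
clock: 15.13
tcp_pos: [0.5493, -0.292, 0.0814]
eef_rot: [0.0, 0.707, 0.707, 0.0]
wrist_force: [-0.8, 1.1, 1.5]
width: 0.763
finger_force: 34.3
```

>>> apply_moves([
  {"travel": [0, 0, 0.002], "delta_rot": [0, 0, 0], "claw": 0.3},
  {"travel": [0, 0, 0], "delta_rot": [0, 0, 0], "claw": 0.3},
  {"travel": [0, 0, 0], "delta_rot": [0, 0, 0], "claw": 0.3},
  {"travel": [0, 0, 0], "delta_rot": [0, 0, 0], "claw": 0.3},
  {"travel": [0, 0, 0], "delta_rot": [0, 0, 0], "claw": 0.3},
])

```text
clock: 15.55
tcp_pos: [0.5493, -0.292, 0.0814]
eef_rot: [0.0, 0.707, 0.707, 0.0]
wrist_force: [-0.4, 0.7, 5.6]
width: 0.764
finger_force: 34.6
```

Seated on the wheel. Releasing, then on to the roof.

>>> apply_moves([
  {"travel": [0, 0, 0], "delta_rot": [0, 0, 0], "claw": 0.7},
  {"travel": [0, 0, 0], "delta_rot": [0, 0, 0], "claw": 0.85},
  {"travel": [0, 0, 0], "delta_rot": [0, 0, 0], "claw": 1},
  {"travel": [0, 0, 0], "delta_rot": [0, 0, 0], "claw": 1},
  {"travel": [0, 0, 0], "delta_rot": [0, 0, 0], "claw": 1},
])

```text
clock: 15.97
tcp_pos: [0.5491, -0.2919, 0.0803]
eef_rot: [-0.0, 0.707, 0.707, 0.0]
wrist_force: [-0.0, 0.6, 1.1]
width: 1.0
finger_force: 0.0
```

>>> apply_moves([
  {"travel": [0, 0, -0.04], "delta_rot": [0, 0, 0], "claw": 1},
  {"travel": [0, 0, -0.08], "delta_rot": [0, 0, 0], "claw": 1},
  {"travel": [0, 0, -0.1], "delta_rot": [0, 0, 0], "claw": 1},
  {"travel": [0, 0, -0.1], "delta_rot": [0, 0, 0], "claw": 1},
  {"travel": [0, 0, -0.08], "delta_rot": [0, 0, 0], "claw": 0.8},
])

```text
clock: 16.38
tcp_pos: [0.5498, -0.2923, 0.2038]
eef_rot: [0.001, 0.707, 0.707, 0.0]
wrist_force: [-0.3, -0.3, 0.2]
width: 0.901
finger_force: 0.0
```

>>> apply_moves([
  {"travel": [0.06, 0.014, 0], "delta_rot": [0, 0, 0], "claw": 0.4},
  {"travel": [0.12, 0.028, 0], "delta_rot": [0, 0, 0], "claw": 0.4},
  {"travel": [0.12, 0.028, 0], "delta_rot": [0, 0, 0], "claw": 0.4},
  {"travel": [0.12, 0.028, 0], "delta_rot": [0, 0, 0], "claw": 0.4},
  {"travel": [0.12, 0.028, 0], "delta_rot": [0, 0, 0], "claw": 0.4},
])

```text
clock: 16.8
tcp_pos: [0.5873, -0.1286, 0.2017]
eef_rot: [0.001, 0.707, 0.707, 0.0]
wrist_force: [0.7, 0.9, -0.2]
width: 0.701
finger_force: 0.0
```

>>> apply_moves([
  {"travel": [0.12, 0.028, 0], "delta_rot": [0, 0, 0], "claw": 0.4},
  {"travel": [0.12, 0.028, 0], "delta_rot": [0, 0, 0], "claw": 0.4},
  {"travel": [0.12, 0.028, 0], "delta_rot": [0, 0, 0], "claw": 0.4},
  {"travel": [0.12, 0.028, 0], "delta_rot": [0, 0, 0], "claw": 0.4},
  {"travel": [0.12, 0.028, 0], "delta_rot": [0, 0, 0], "claw": 0.4},
])

```text
clock: 17.22
tcp_pos: [0.6293, 0.052, 0.2017]
eef_rot: [0.0, 0.707, 0.707, 0.0]
wrist_force: [0.2, -0.2, -0.0]
width: 0.7
finger_force: 0.0
```

>>> apply_moves([
  {"travel": [0.07, 0.016, 0], "delta_rot": [0, 0, 0], "claw": 0.4},
  {"travel": [0.03, 0.008, 0], "delta_rot": [0, 0, 0], "claw": 0.4},
  {"travel": [0, 0, 0], "delta_rot": [0, 0, 0], "claw": 0.4},
  {"travel": [0, 0, 0], "delta_rot": [0, 0, 0], "claw": 0.4},
  {"travel": [0, 0, 0], "delta_rot": [0, 0, 0], "claw": 0.4},
])

```text
clock: 17.63
tcp_pos: [0.636, 0.0788, 0.2008]
eef_rot: [0.0, 0.708, 0.707, -0.0]
wrist_force: [-0.4, 0.1, -0.1]
width: 0.703
finger_force: 0.0
```

```bash
python3 - <<'E'
from cell import observe, snapshot
from h import *
S=snapshot('scene');D=snapshot('side');W=snapshot('wrist')
o=observe();print(o['tcp_pos'],o['q'].round(2))
f=W['frame'].copy()
p=np.round(proj(W,pts('roof',.6365,.079))).astype(int);cv2.polylines(f,[cv2.convexHull(p)],True,(0,0,255),1)
b=bbox(p);print(b,fit('roof',[(W,blob(W,tuple((b+[-12,-12,12,12]).astype(int))))],x0=(.636,.079)))
g=[]
for s in (S,D):
    q=np.round(proj(s,pts('drum',.5492,-.292,.045))).astype(int);h=s['frame'].copy()
    cv2.polylines(h,[cv2.convexHull(q)],True,(0,0,255),1)
    x,y=q.mean(0).astype(int);g.append(cv2.resize(h[y-45:y+45,x-60:x+60],(200,150),interpolation=cv2.INTER_CUBIC))
cv2.imwrite('pics/w5.png',np.hstack([cv2.resize(f,(400,300)),np.vstack(g)]))
E
```

```text
[0.63598695 0.07865141 0.20061102] [ 0.02  0.33 -0.06  1.18 -0.    1.6 ]
[222 144 283 205] (array([0.63486816, 0.0783621 ]), array([ 0.60913143,  0.41724575, -0.60906576, -0.53251423]))
```

View pics/w5.png

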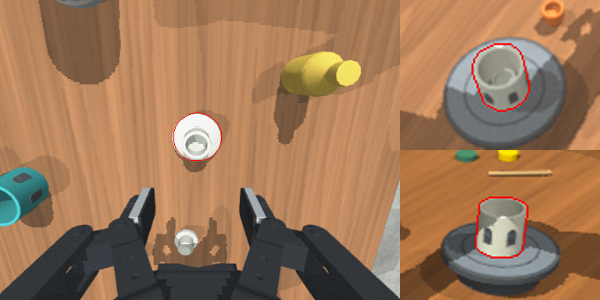

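The drum stands upright on the wheel over the cup, matching its outline in both right panels. The roof at (197,137) sits between the fingers. Descending.

>>> apply_moves([
  {"travel": [0, 0, 0.1], "delta_rot": [0, 0, 0], "claw": 0.4},
  {"travel": [0, 0, 0.12], "delta_rot": [0, 0, 0], "claw": 0.4},
  {"travel": [0, 0, 0.12], "delta_rot": [0, 0, 0], "claw": 0.4},
  {"travel": [0, 0, 0.1], "delta_rot": [0, 0, 0], "claw": 0.4},
  {"travel": [0, 0, 0.06], "delta_rot": [0, 0, 0], "claw": 0.4},
])

```text
clock: 18.2
tcp_pos: [0.6333, 0.0788, 0.0466]
eef_rot: [-0.002, 0.708, 0.707, -0.002]
wrist_force: [0.3, 0.1, -0.3]
width: 0.696
finger_force: 0.0
```

>>> apply_moves([
  {"travel": [0, 0, 0.012], "delta_rot": [0, 0, 0], "claw": 0.4},
  {"travel": [0, 0, 0], "delta_rot": [0, 0, 0], "claw": 0.1},
  {"travel": [0, 0, 0], "delta_rot": [0, 0, 0], "claw": -0.1},
  {"travel": [0, 0, 0], "delta_rot": [0, 0, 0], "claw": -0.2},
  {"travel": [0, 0, 0], "delta_rot": [0, 0, 0], "claw": -0.3},
])

```text
clock: 18.62
tcp_pos: [0.6378, 0.08, 0.049]
eef_rot: [0.001, 0.707, 0.707, 0.001]
wrist_force: [-0.1, -0.3, -0.3]
width: 0.436
finger_force: 30.1
```

>>> apply_moves([
  {"travel": [0, 0, 0], "delta_rot": [0, 0, 0], "claw": -0.4},
  {"travel": [0, 0, 0], "delta_rot": [0, 0, 0], "claw": -0.4},
  {"travel": [0, 0, 0], "delta_rot": [0, 0, 0], "claw": -0.4},
  {"travel": [0, 0, 0], "delta_rot": [0, 0, 0], "claw": -0.4},
  {"travel": [0, 0, 0], "delta_rot": [0, 0, 0], "claw": -0.4},
])

```text
clock: 19.03
tcp_pos: [0.637, 0.0802, 0.048]
eef_rot: [0.001, 0.707, 0.707, 0.001]
wrist_force: [-0.6, -0.5, 4.8]
width: 0.439
finger_force: 30.6
```

>>> apply_moves([
  {"travel": [0, 0, -0.05], "delta_rot": [0, 0, 0], "claw": -0.4},
  {"travel": [0, 0, -0.11], "delta_rot": [0, 0, 0], "claw": -0.4},
  {"travel": [0, 0, -0.12], "delta_rot": [0, 0, 0], "claw": -0.4},
  {"travel": [0, 0, -0.12], "delta_rot": [0, 0, 0], "claw": -0.4},
  {"travel": [0, 0, -0.12], "delta_rot": [0, 0, 0], "claw": -0.4},
])

```text
clock: 19.45
tcp_pos: [0.6353, 0.0801, 0.2036]
eef_rot: [-0.001, 0.707, 0.707, -0.001]
wrist_force: [1.1, -0.3, -1.4]
width: 0.435
finger_force: 30.5
```

>>> apply_moves([
  {"travel": [0, 0, -0.08], "delta_rot": [0, 0, 0], "claw": -0.4},
  {"travel": [-0.06, -0.014, -0.04], "delta_rot": [0, 0, 0], "claw": -0.4},
  {"travel": [-0.11, -0.026, 0], "delta_rot": [0, 0, 0], "claw": -0.4},
  {"travel": [-0.11, -0.026, 0], "delta_rot": [0, 0, 0], "claw": -0.4},
  {"travel": [-0.11, -0.026, 0], "delta_rot": [0, 0, 0], "claw": -0.4},
])

```text
clock: 19.87
tcp_pos: [0.6081, -0.0376, 0.239]
eef_rot: [0.0, 0.707, 0.708, 0.0]
wrist_force: [-0.1, -0.7, -0.9]
width: 0.44
finger_force: 30.5
```

>>> apply_moves([
  {"travel": [-0.11, -0.026, 0], "delta_rot": [0, 0, 0], "claw": -0.4},
  {"travel": [-0.11, -0.026, 0], "delta_rot": [0, 0, 0], "claw": -0.4},
  {"travel": [-0.11, -0.026, 0], "delta_rot": [0, 0, 0], "claw": -0.4},
  {"travel": [-0.11, -0.026, 0], "delta_rot": [0, 0, 0], "claw": -0.4},
  {"travel": [-0.11, -0.026, 0], "delta_rot": [0, 0, 0], "claw": -0.4},
])

```text
clock: 20.28
tcp_pos: [0.5686, -0.2031, 0.2383]
eef_rot: [-0.001, 0.707, 0.707, -0.0]
wrist_force: [0.6, 0.7, -0.8]
width: 0.44
finger_force: 30.5
```

>>> apply_moves([
  {"travel": [-0.11, -0.026, 0], "delta_rot": [0, 0, 0], "claw": -0.4},
  {"travel": [-0.11, -0.026, 0], "delta_rot": [0, 0, 0], "claw": -0.4},
  {"travel": [-0.08, -0.018, 0], "delta_rot": [0, 0, 0], "claw": -0.4},
  {"travel": [0, 0, 0], "delta_rot": [0, 0, 0], "claw": -0.4},
  {"travel": [0, 0, 0], "delta_rot": [0, 0, 0], "claw": -0.4},
])

```text
clock: 20.7
tcp_pos: [0.5478, -0.293, 0.2381]
eef_rot: [-0.001, 0.708, 0.706, 0.0]
wrist_force: [-0.1, 0.6, -1.1]
width: 0.436
finger_force: 30.5
```

```bash
python3 - <<'E'
from cell import observe, snapshot
from h import *
o=observe();t=o['tcp_pos'];g=[]
print(t,o['width'],o['wrist_force'])
for n in ('scene','side'):
    s=snapshot(n);h=s['frame'].copy()
    for a in (('drum',.5492,-.292,.045),('roof',t[0],t[1],t[2]-.048)):
        q=np.round(proj(s,pts(*a))).astype(int)
        cv2.polylines(h,[cv2.convexHull(q)],True,(0,0,255),1)
    x,y=q.mean(0).astype(int);y=max(y,60);g.append(cv2.resize(h[y-60:y+60,x-80:x+80],(400,300),interpolation=cv2.INTER_CUBIC))
cv2.imwrite('pics/c6.png',np.hstack(g))
E
```

```text
[ 0.54780743 -0.29297862  0.23809353] 0.43607461988862317 [-0.08939534  0.61075393 -1.13451453]
```

View pics/c6.png

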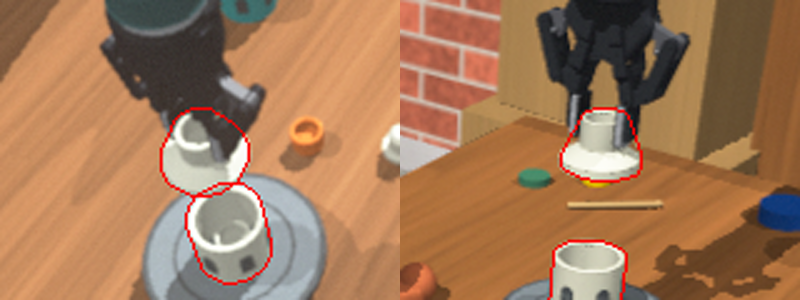

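The roof is held upright at its outline, directly above the drum at (228,232). Lowering.

>>> apply_moves([
  {"travel": [0.004, 0.003, 0.04], "delta_rot": [0, 0, 0], "claw": -0.4},
  {"travel": [0, 0, 0.07], "delta_rot": [0, 0, 0], "claw": -0.4},
  {"travel": [0, 0, 0.07], "delta_rot": [0, 0, 0], "claw": -0.4},
  {"travel": [0, 0, 0.05], "delta_rot": [0, 0, 0], "claw": -0.4},
  {"travel": [0, 0, 0.02], "delta_rot": [0, 0, 0], "claw": -0.4},
])

```text
clock: 21.22
tcp_pos: [0.5479, -0.2878, 0.16]
eef_rot: [-0.003, 0.706, 0.708, -0.0]
wrist_force: [-0.2, 0.3, -2.2]
width: 0.439
finger_force: 30.5
```

>>> apply_moves([
  {"travel": [0, 0, 0], "delta_rot": [0, 0, 0], "claw": -0.4},
  {"travel": [0, 0, 0], "delta_rot": [0, 0, 0], "claw": -0.4},
  {"travel": [0, 0, 0], "delta_rot": [0, 0, 0], "claw": -0.4},
  {"travel": [0, 0, 0], "delta_rot": [0, 0, 0], "claw": -0.4},
  {"travel": [0, 0, 0], "delta_rot": [0, 0, 0], "claw": -0.4},
])

```text
clock: 21.63
tcp_pos: [0.5503, -0.2911, 0.1652]
eef_rot: [0.001, 0.707, 0.707, 0.0]
wrist_force: [0.7, -0.0, -0.7]
width: 0.439
finger_force: 30.5
```

>>> apply_moves([
  {"travel": [-0.003, -0.003, 0.012], "delta_rot": [0, 0, 0], "claw": -0.4},
  {"travel": [0, 0, 0.012], "delta_rot": [0, 0, 0], "claw": -0.4},
  {"travel": [0, 0, 0.01], "delta_rot": [0, 0, 0], "claw": -0.4},
  {"travel": [0, 0, 0.006], "delta_rot": [0, 0, 0], "claw": -0.4},
  {"travel": [0, 0, 0], "delta_rot": [0, 0, 0], "claw": -0.4},
])

```text
clock: 22.05
tcp_pos: [0.548, -0.2913, 0.151]
eef_rot: [-0.001, 0.707, 0.707, -0.0]
wrist_force: [0.3, 0.2, -0.9]
width: 0.438
finger_force: 30.5
```

>>> apply_moves([
  {"travel": [0, 0, 0.003], "delta_rot": [0, 0, 0], "claw": -0.4},
  {"travel": [0, 0, 0.002], "delta_rot": [0, 0, 0], "claw": -0.4},
  {"travel": [0, 0, 0], "delta_rot": [0, 0, 0], "claw": -0.4},
  {"travel": [0, 0, 0], "delta_rot": [0, 0, 0], "claw": -0.4},
  {"travel": [0, 0, 0], "delta_rot": [0, 0, 0], "claw": -0.4},
])

```text
clock: 22.47
tcp_pos: [0.5487, -0.2916, 0.1505]
eef_rot: [0.0, 0.707, 0.707, 0.0]
wrist_force: [-0.8, 0.2, -1.2]
width: 0.438
finger_force: 30.5
```

>>> apply_moves([
  {"travel": [0, 0, 0.003], "delta_rot": [0, 0, 0], "claw": -0.4},
  {"travel": [0, 0, 0.002], "delta_rot": [0, 0, 0], "claw": -0.4},
  {"travel": [0, 0, 0], "delta_rot": [0, 0, 0], "claw": -0.4},
  {"travel": [0, 0, 0], "delta_rot": [0, 0, 0], "claw": -0.4},
  {"travel": [0, 0, 0], "delta_rot": [0, 0, 0], "claw": -0.4},
])

```text
clock: 22.88
tcp_pos: [0.5486, -0.2916, 0.1489]
eef_rot: [-0.0, 0.707, 0.707, 0.0]
wrist_force: [0.2, 0.8, -1.8]
width: 0.438
finger_force: 30.5
```

>>> apply_moves([
  {"travel": [0, 0, 0.002], "delta_rot": [0, 0, 0], "claw": -0.4},
  {"travel": [0, 0, 0], "delta_rot": [0, 0, 0], "claw": -0.4},
  {"travel": [0, 0, 0], "delta_rot": [0, 0, 0], "claw": -0.4},
  {"travel": [0, 0, 0], "delta_rot": [0, 0, 0], "claw": -0.4},
  {"travel": [0, 0, 0], "delta_rot": [0, 0, 0], "claw": -0.4},
])

```text
clock: 23.3
tcp_pos: [0.5486, -0.2916, 0.1484]
eef_rot: [0.0, 0.707, 0.707, 0.0]
wrist_force: [-0.3, 0.6, -0.8]
width: 0.439
finger_force: 30.5
```

>>> apply_moves([
  {"travel": [0, 0, 0.003], "delta_rot": [0, 0, 0], "claw": -0.4},
  {"travel": [0, 0, 0], "delta_rot": [0, 0, 0], "claw": -0.4},
  {"travel": [0, 0, 0], "delta_rot": [0, 0, 0], "claw": -0.4},
  {"travel": [0, 0, 0], "delta_rot": [0, 0, 0], "claw": -0.4},
  {"travel": [0, 0, 0], "delta_rot": [0, 0, 0], "claw": -0.4},
])

```text
clock: 23.72
tcp_pos: [0.5489, -0.2918, 0.148]
eef_rot: [0.0, 0.707, 0.707, 0.0]
wrist_force: [-0.6, 0.2, 3.1]
width: 0.431
finger_force: 30.9
```

Seated at the expected height (contact at 0.148). Releasing, then to the finial.

>>> apply_moves([
  {"travel": [0, 0, 0], "delta_rot": [0, 0, 0], "claw": 0},
  {"travel": [0, 0, 0], "delta_rot": [0, 0, 0], "claw": 0.2},
  {"travel": [0, 0, 0], "delta_rot": [0, 0, 0], "claw": 0.4},
  {"travel": [0, 0, 0], "delta_rot": [0, 0, 0], "claw": 0.4},
  {"travel": [0, 0, 0], "delta_rot": [0, 0, 0], "claw": 0.4},
])

```text
clock: 24.13
tcp_pos: [0.5484, -0.2915, 0.1471]
eef_rot: [-0.0, 0.707, 0.707, -0.0]
wrist_force: [0.2, 0.1, 0.7]
width: 0.699
finger_force: 0.0
```

>>> apply_moves([
  {"travel": [0, 0, -0.04], "delta_rot": [0, 0, 0], "claw": 0.4},
  {"travel": [0, 0, -0.07], "delta_rot": [0, 0, 0], "claw": 0.4},
  {"travel": [0, 0, -0.08], "delta_rot": [0, 0, 0], "claw": 0.4},
  {"travel": [0, 0, -0.08], "delta_rot": [0, 0, 0], "claw": 0.4},
  {"travel": [0, 0, -0.04], "delta_rot": [0, 0, 0], "claw": 0.4},
])

```text
clock: 24.55
tcp_pos: [0.55, -0.2925, 0.2448]
eef_rot: [0.003, 0.707, 0.707, 0.001]
wrist_force: [0.7, 0.1, 0.6]
width: 0.701
finger_force: 0.0
```

>>> apply_moves([
  {"travel": [0.07, 0.025, 0], "delta_rot": [0, 0, 0], "claw": 0.2},
  {"travel": [0.11, 0.04, 0], "delta_rot": [0, 0, 0], "claw": 0.2},
  {"travel": [0.11, 0.04, 0], "delta_rot": [0, 0, 0], "claw": 0.2},
  {"travel": [0.11, 0.04, 0], "delta_rot": [0, 0, 0], "claw": 0.2},
  {"travel": [0.11, 0.04, 0], "delta_rot": [0, 0, 0], "claw": 0.2},
])

```text
clock: 24.97
tcp_pos: [0.6043, -0.1372, 0.2408]
eef_rot: [0.0, 0.707, 0.707, 0.0]
wrist_force: [-0.1, -0.4, -0.8]
width: 0.603
finger_force: 0.0
```

>>> apply_moves([
  {"travel": [0.08, 0.03, 0], "delta_rot": [0, 0, 0], "claw": 0.2},
  {"travel": [0.046, 0.016, 0.04], "delta_rot": [0, 0, 0], "claw": 0.2},
  {"travel": [0, 0, 0.1], "delta_rot": [0, 0, 0], "claw": 0.2},
  {"travel": [0, 0, 0], "delta_rot": [0, 0, 0], "claw": 0.2},
  {"travel": [0, 0, 0], "delta_rot": [0, 0, 0], "claw": 0.2},
])

```text
clock: 25.38
tcp_pos: [0.6156, -0.1005, 0.1958]
eef_rot: [-0.003, 0.707, 0.707, -0.002]
wrist_force: [-0.8, -0.5, 0.2]
width: 0.605
finger_force: 0.0
```

```bash
python3 - <<'E'
from cell import observe, snapshot
from h import *
S=snapshot('scene');D=snapshot('side');W=snapshot('wrist')
o=observe();print(o['tcp_pos'])
f=W['frame'].copy()
p=np.round(proj(W,pts('finial',.6181,-.1011))).astype(int);cv2.polylines(f,[cv2.convexHull(p)],True,(0,0,255),1)
b=bbox(p);print(b,fit('finial',[(W,blob(W,tuple((b+[-12,-12,12,12]).astype(int))))],x0=(.618,-.1)))
g=[]
for s in (S,D):
    q=np.round(proj(s,pts('roof',.549,-.292,.1))).astype(int);h=s['frame'].copy()
    cv2.polylines(h,[cv2.convexHull(q)],True,(0,0,255),1)
    x,y=q.mean(0).astype(int);g.append(cv2.resize(h[y-45:y+45,x-60:x+60],(400,300),interpolation=cv2.INTER_CUBIC))
cv2.imwrite('pics/w7.png',np.hstack([cv2.resize(f,(400,300)),np.vstack(g)[:300] if 0 else g[1]]))
E
```

```text
[ 0.61833749 -0.10186035  0.19951272]
[235 158 270 193] (array([ 0.61669943, -0.10319668]), array([-0.174625  ,  0.34331552,  0.17462509, -0.35902778]))
```

View pics/w7.png

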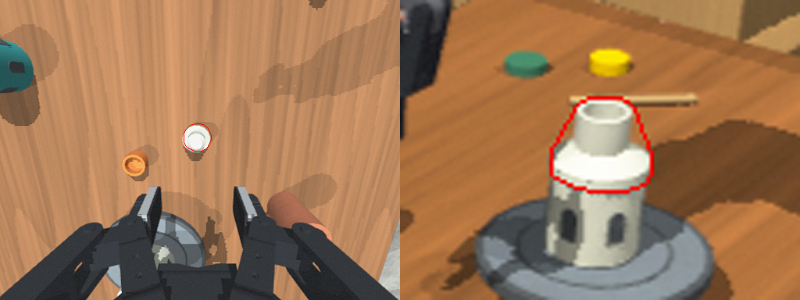

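The roof is seated flush on the drum (right panel). The finial at (197,138) sits between the fingers and the orange cup is clear of them. Descending.

>>> apply_moves([
  {"travel": [0, 0, 0.09], "delta_rot": [0, 0, 0], "claw": 0.2},
  {"travel": [0, 0, 0.12], "delta_rot": [0, 0, 0], "claw": 0.2},
  {"travel": [0, 0, 0.12], "delta_rot": [0, 0, 0], "claw": 0.2},
  {"travel": [0, 0, 0.12], "delta_rot": [0, 0, 0], "claw": 0.2},
  {"travel": [0, 0, 0.07], "delta_rot": [0, 0, 0], "claw": 0.2},
])

```text
clock: 25.95
tcp_pos: [0.6166, -0.1015, 0.0402]
eef_rot: [-0.001, 0.708, 0.707, -0.001]
wrist_force: [-1.5, -0.2, -0.1]
width: 0.6
finger_force: 0.0
```

>>> apply_moves([
  {"travel": [0, 0, 0.02], "delta_rot": [0, 0, 0], "claw": 0.2},
  {"travel": [0, 0, 0], "delta_rot": [0, 0, 0], "claw": 0.2},
  {"travel": [0, 0, 0], "delta_rot": [0, 0, 0], "claw": 0.2},
  {"travel": [0, 0, 0], "delta_rot": [0, 0, 0], "claw": 0.2},
  {"travel": [0, 0, 0], "delta_rot": [0, 0, 0], "claw": 0.2},
])

```text
clock: 26.37
tcp_pos: [0.6202, -0.1015, 0.0391]
eef_rot: [0.002, 0.707, 0.707, 0.001]
wrist_force: [0.4, 0.2, 0.3]
width: 0.596
finger_force: 0.0
```

>>> apply_moves([
  {"travel": [0, -0.004, 0.01], "delta_rot": [0, 0, 0], "claw": 0.2},
  {"travel": [0, 0, 0], "delta_rot": [0, 0, 0], "claw": -0.1},
  {"travel": [0, 0, 0], "delta_rot": [0, 0, 0], "claw": -0.3},
  {"travel": [0, 0, 0], "delta_rot": [0, 0, 0], "claw": -0.4},
  {"travel": [0, 0, 0], "delta_rot": [0, 0, 0], "claw": -0.5},
])

```text
clock: 26.78
tcp_pos: [0.6166, -0.1008, 0.0338]
eef_rot: [0.0, 0.707, 0.707, -0.0]
wrist_force: [-1.4, 0.2, 2.9]
width: 0.29
finger_force: 29.6
```

>>> apply_moves([
  {"travel": [0, 0, 0], "delta_rot": [0, 0, 0], "claw": -0.6},
  {"travel": [0, 0, 0], "delta_rot": [0, 0, 0], "claw": -0.6},
  {"travel": [0, 0, 0], "delta_rot": [0, 0, 0], "claw": -0.6},
  {"travel": [0, 0, 0], "delta_rot": [0, 0, 0], "claw": -0.6},
  {"travel": [0, 0, 0], "delta_rot": [0, 0, 0], "claw": -0.6},
])

```text
clock: 27.2
tcp_pos: [0.6167, -0.1008, 0.0338]
eef_rot: [0.0, 0.707, 0.707, -0.0]
wrist_force: [-2.2, -0.1, 4.7]
width: 0.284
finger_force: 29.8
```

>>> apply_moves([
  {"travel": [0, 0, -0.05], "delta_rot": [0, 0, 0], "claw": -0.6},
  {"travel": [0, 0, -0.1], "delta_rot": [0, 0, 0], "claw": -0.6},
  {"travel": [0, 0, -0.12], "delta_rot": [0, 0, 0], "claw": -0.6},
  {"travel": [0, 0, -0.12], "delta_rot": [0, 0, 0], "claw": -0.6},
  {"travel": [0, 0, -0.12], "delta_rot": [0, 0, 0], "claw": -0.6},
])

```text
clock: 27.62
tcp_pos: [0.6162, -0.1006, 0.1869]
eef_rot: [-0.001, 0.707, 0.707, -0.0]
wrist_force: [-0.2, -0.2, -1.7]
width: 0.289
finger_force: 29.7
```

>>> apply_moves([
  {"travel": [0, 0, -0.12], "delta_rot": [0, 0, 0], "claw": -0.6},
  {"travel": [0, 0, -0.08], "delta_rot": [0, 0, 0], "claw": -0.6},
  {"travel": [-0.06, -0.02, -0.05], "delta_rot": [0, 0, 0], "claw": -0.6},
  {"travel": [-0.11, -0.04, 0], "delta_rot": [0, 0, 0], "claw": -0.6},
  {"travel": [-0.11, -0.04, 0], "delta_rot": [0, 0, 0], "claw": -0.6},
])

```text
clock: 28.03
tcp_pos: [0.5878, -0.1852, 0.2629]
eef_rot: [0.002, 0.706, 0.708, 0.001]
wrist_force: [-0.1, -0.5, -1.2]
width: 0.293
finger_force: 29.7
```

>>> apply_moves([
  {"travel": [-0.11, -0.04, 0], "delta_rot": [0, 0, 0], "claw": -0.6},
  {"travel": [-0.11, -0.04, 0], "delta_rot": [0, 0, 0], "claw": -0.6},
  {"travel": [-0.08, -0.03, 0], "delta_rot": [0, 0, 0], "claw": -0.6},
  {"travel": [-0.056, -0.016, 0], "delta_rot": [0, 0, 0], "claw": -0.6},
  {"travel": [0, 0, 0], "delta_rot": [0, 0, 0], "claw": -0.6},
])

```text
clock: 28.45
tcp_pos: [0.5479, -0.295, 0.2605]
eef_rot: [0.0, 0.709, 0.706, -0.001]
wrist_force: [1.2, 0.2, -0.2]
width: 0.288
finger_force: 29.7
```

>>> apply_moves([
  {"travel": [0, 0, 0], "delta_rot": [0, 0, 0], "claw": -0.6},
  {"travel": [0, 0, 0], "delta_rot": [0, 0, 0], "claw": -0.6},
  {"travel": [0, 0, 0], "delta_rot": [0, 0, 0], "claw": -0.6},
  {"travel": [0, 0, 0], "delta_rot": [0, 0, 0], "claw": -0.6},
  {"travel": [0, 0, 0], "delta_rot": [0, 0, 0], "claw": -0.6},
])

```text
clock: 28.87
tcp_pos: [0.5493, -0.2906, 0.2614]
eef_rot: [-0.0, 0.707, 0.708, 0.0]
wrist_force: [0.4, 0.6, -0.3]
width: 0.287
finger_force: 29.7
```

```bash
python3 - <<'E'
from cell import observe, snapshot
from h import *
o=observe();t=o['tcp_pos'];g=[]
print(t,o['width'],o['wrist_force'])
for n in ('scene','side'):
    s=snapshot(n);h=s['frame'].copy()
    for a in (('roof',.549,-.292,.1),('finial',t[0],t[1],t[2]-.0338)):
        q=np.round(proj(s,pts(*a))).astype(int)
        cv2.polylines(h,[cv2.convexHull(q)],True,(0,0,255),1)
    x,y=q.mean(0).astype(int);y=max(y+15,45);g.append(cv2.resize(h[y-45:y+45,x-60:x+60],(400,300),interpolation=cv2.INTER_CUBIC))
cv2.imwrite('pics/c8.png',np.hstack(g))
E
```

```text
[ 0.54927419 -0.29059343  0.26139559] 0.28693027954008365 [ 0.40197892  0.60579894 -0.28261002]
```

View pics/c8.png

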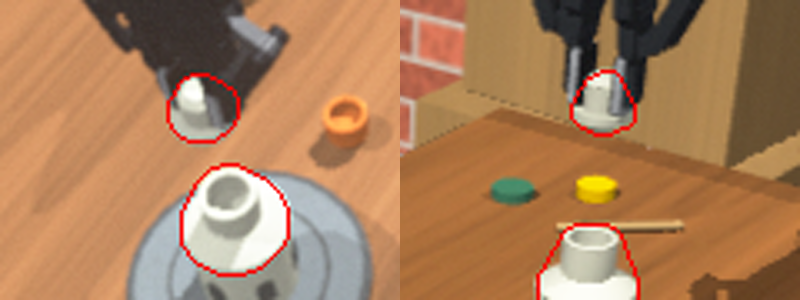

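The finial is held upright at its outline, above the neck hole at (230,190). Lowering.

>>> apply_moves([
  {"travel": [-0.003, 0, 0.04], "delta_rot": [0, 0, 0], "claw": -0.6},
  {"travel": [0, 0, 0.07], "delta_rot": [0, 0, 0], "claw": -0.6},
  {"travel": [0, 0, 0.06], "delta_rot": [0, 0, 0], "claw": -0.6},
  {"travel": [0, 0, 0.04], "delta_rot": [0, 0, 0], "claw": -0.6},
  {"travel": [0, 0, 0.02], "delta_rot": [0, 0, 0], "claw": -0.6},
])

```text
clock: 29.38
tcp_pos: [0.5475, -0.2915, 0.1894]
eef_rot: [-0.002, 0.707, 0.707, -0.0]
wrist_force: [0.6, 0.1, -1.9]
width: 0.289
finger_force: 29.7
```

>>> apply_moves([
  {"travel": [0, 0, 0], "delta_rot": [0, 0, 0], "claw": -0.6},
  {"travel": [0, 0, 0], "delta_rot": [0, 0, 0], "claw": -0.6},
  {"travel": [0, 0, 0], "delta_rot": [0, 0, 0], "claw": -0.6},
  {"travel": [0, 0, 0], "delta_rot": [0, 0, 0], "claw": -0.6},
  {"travel": [0, 0, 0], "delta_rot": [0, 0, 0], "claw": -0.6},
])

```text
clock: 29.8
tcp_pos: [0.5496, -0.2929, 0.1937]
eef_rot: [0.001, 0.707, 0.707, 0.0]
wrist_force: [0.3, -0.3, -0.7]
width: 0.292
finger_force: 29.7
```

Contact is expected near 0.177.

>>> apply_moves([
  {"travel": [0.002, 0, 0.012], "delta_rot": [0, 0, 0], "claw": -0.6},
  {"travel": [0, 0, 0.012], "delta_rot": [0, 0, 0], "claw": -0.6},
  {"travel": [0, 0, 0.01], "delta_rot": [0, 0, 0], "claw": -0.6},
  {"travel": [0, 0, 0.006], "delta_rot": [0, 0, 0], "claw": -0.6},
  {"travel": [0, 0, 0], "delta_rot": [0, 0, 0], "claw": -0.6},
])

```text
clock: 30.22
tcp_pos: [0.5484, -0.2916, 0.1795]
eef_rot: [-0.001, 0.707, 0.707, -0.0]
wrist_force: [-0.8, 0.2, 0.1]
width: 0.288
finger_force: 29.7
```

>>> apply_moves([
  {"travel": [0, 0, 0.003], "delta_rot": [0, 0, 0], "claw": -0.6},
  {"travel": [0, 0, 0.003], "delta_rot": [0, 0, 0], "claw": -0.6},
  {"travel": [0, 0, 0], "delta_rot": [0, 0, 0], "claw": -0.6},
  {"travel": [0, 0, 0], "delta_rot": [0, 0, 0], "claw": -0.6},
  {"travel": [0, 0, 0], "delta_rot": [0, 0, 0], "claw": -0.6},
])

```text
clock: 30.63
tcp_pos: [0.549, -0.2919, 0.1787]
eef_rot: [0.0, 0.707, 0.707, 0.0]
wrist_force: [-0.3, 0.2, -1.3]
width: 0.287
finger_force: 29.7
```

>>> apply_moves([
  {"travel": [0, 0, 0.002], "delta_rot": [0, 0, 0], "claw": -0.6},
  {"travel": [0, 0, 0], "delta_rot": [0, 0, 0], "claw": -0.6},
  {"travel": [0, 0, 0], "delta_rot": [0, 0, 0], "claw": -0.6},
  {"travel": [0, 0, 0], "delta_rot": [0, 0, 0], "claw": -0.6},
  {"travel": [0, 0, 0], "delta_rot": [0, 0, 0], "claw": -0.6},
])

```text
clock: 31.05
tcp_pos: [0.5489, -0.2919, 0.178]
eef_rot: [0.0, 0.707, 0.707, 0.0]
wrist_force: [0.0, -0.7, -0.2]
width: 0.292
finger_force: 29.7
```

>>> apply_moves([
  {"travel": [0, 0, 0.003], "delta_rot": [0, 0, 0], "claw": -0.6},
  {"travel": [0, 0, 0], "delta_rot": [0, 0, 0], "claw": -0.6},
  {"travel": [0, 0, 0], "delta_rot": [0, 0, 0], "claw": -0.6},
  {"travel": [0, 0, 0], "delta_rot": [0, 0, 0], "claw": -0.6},
  {"travel": [0, 0, 0], "delta_rot": [0, 0, 0], "claw": -0.6},
])

```text
clock: 31.47
tcp_pos: [0.5489, -0.2919, 0.1771]
eef_rot: [-0.0, 0.707, 0.707, 0.0]
wrist_force: [0.3, 0.3, -1.2]
width: 0.292
finger_force: 29.7
```

>>> apply_moves([
  {"travel": [0, 0, 0.002], "delta_rot": [0, 0, 0], "claw": -0.6},
  {"travel": [0, 0, 0], "delta_rot": [0, 0, 0], "claw": -0.6},
  {"travel": [0, 0, 0], "delta_rot": [0, 0, 0], "claw": -0.6},
  {"travel": [0, 0, 0], "delta_rot": [0, 0, 0], "claw": -0.6},
  {"travel": [0, 0, 0], "delta_rot": [0, 0, 0], "claw": -0.6},
])

```text
clock: 31.88
tcp_pos: [0.549, -0.292, 0.1768]
eef_rot: [0.0, 0.707, 0.707, 0.0]
wrist_force: [-0.6, -0.1, 0.8]
width: 0.288
finger_force: 29.9
```

>>> apply_moves([
  {"travel": [0, 0, 0.0015], "delta_rot": [0, 0, 0], "claw": -0.6},
  {"travel": [0, 0, 0], "delta_rot": [0, 0, 0], "claw": -0.6},
  {"travel": [0, 0, 0], "delta_rot": [0, 0, 0], "claw": -0.6},
  {"travel": [0, 0, 0], "delta_rot": [0, 0, 0], "claw": -0.6},
  {"travel": [0, 0, 0], "delta_rot": [0, 0, 0], "claw": -0.6},
])

```text
clock: 32.3
tcp_pos: [0.5491, -0.292, 0.1767]
eef_rot: [0.0, 0.707, 0.707, 0.0]
wrist_force: [-1.8, 0.8, 5.6]
width: 0.288
finger_force: 30.3
```

Seated. Releasing and withdrawing upward, then clear of the stack.

>>> apply_moves([
  {"travel": [0, 0, 0], "delta_rot": [0, 0, 0], "claw": -0.3},
  {"travel": [0, 0, 0], "delta_rot": [0, 0, 0], "claw": -0.1},
  {"travel": [0, 0, 0], "delta_rot": [0, 0, 0], "claw": 0.1},
  {"travel": [0, 0, 0], "delta_rot": [0, 0, 0], "claw": 0.2},
  {"travel": [0, 0, 0], "delta_rot": [0, 0, 0], "claw": 0.2},
])

```text
clock: 32.72
tcp_pos: [0.5487, -0.2918, 0.1756]
eef_rot: [-0.0, 0.707, 0.707, -0.0]
wrist_force: [-1.4, -0.3, 0.2]
width: 0.606
finger_force: 0.0
```

>>> apply_moves([
  {"travel": [0, 0, -0.04], "delta_rot": [0, 0, 0], "claw": 0.2},
  {"travel": [0, 0, -0.08], "delta_rot": [0, 0, 0], "claw": 0.2},
  {"travel": [0, 0, -0.1], "delta_rot": [0, 0, 0], "claw": 0.2},
  {"travel": [0, 0, -0.1], "delta_rot": [0, 0, 0], "claw": 0.2},
  {"travel": [0, 0, -0.04], "delta_rot": [0, 0, 0], "claw": 0.2},
])

```text
clock: 33.13
tcp_pos: [0.5507, -0.2931, 0.2899]
eef_rot: [0.004, 0.707, 0.707, 0.001]
wrist_force: [0.2, -1.0, 1.6]
width: 0.602
finger_force: 0.0
```

>>> apply_moves([
  {"travel": [0.05, 0, 0], "delta_rot": [0, 0, 0], "claw": 0.2},
  {"travel": [0.11, 0, 0], "delta_rot": [0, 0, 0], "claw": 0.2},
  {"travel": [0.11, 0, 0], "delta_rot": [0, 0, 0], "claw": 0.2},
  {"travel": [0.11, 0, 0], "delta_rot": [0, 0, 0], "claw": 0.2},
  {"travel": [0.05, 0, 0], "delta_rot": [0, 0, 0], "claw": 0.2},
])

```text
clock: 33.55
tcp_pos: [0.5473, -0.1586, 0.2827]
eef_rot: [-0.002, 0.706, 0.708, 0.0]
wrist_force: [-0.5, 0.5, -0.1]
width: 0.597
finger_force: 0.0
```

```bash
python3 - <<'E'
from cell import observe, snapshot
from h import *
g=[]
for n,w in (('scene',(120,190,160,120)),('side',(270,50,160,120))):
    s=snapshot(n);h=s['frame'].copy()
    q=np.round(proj(s,pts('finial',.549,-.292,.143))).astype(int)
    cv2.polylines(h,[cv2.convexHull(q)],True,(0,0,255),1)
    x,y=q.mean(0).astype(int);y+=15
    g.append(cv2.resize(h[y-60:y+60,x-80:x+80],(400,300),interpolation=cv2.INTER_CUBIC))
    g.append(cv2.resize(s['frame'],(400,300)))
cv2.imwrite('pics/end.png',np.vstack([np.hstack(g[:2]),np.hstack(g[2:])]))
print(observe()['tcp_pos'])
E
```

```text
[ 0.54786855 -0.15969681  0.28298943]
```

View pics/end.png

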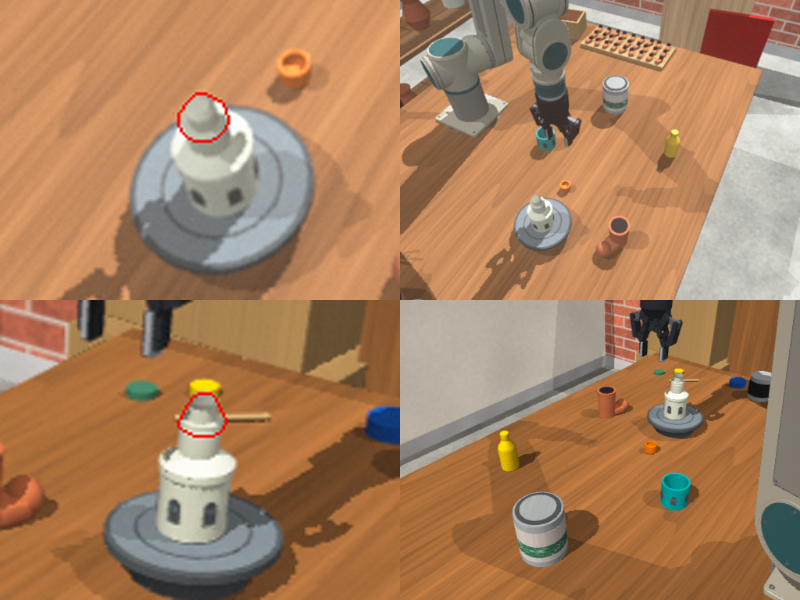

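The lantern stands complete and upright in the middle of the wheel, with the finial at its predicted seated outline. The tin, mug, bottle and decoys are where they were, and the arm is clear.

```bash
python3 -c "
from cell import r
print(r.job_done())"
```

```text
the job is handed in; nothing more can be done
None
```

The lantern is assembled upright in the middle of the banding wheel in the order asked (cup, drum, roof, finial), the paint tin, boot mug and yellow bottle were left where they stand, and the job is handed in at about 34 s; no verdict was returned.

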